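# Free a platform shaker of its transport wedge and lock its speed

### The job

The platform shaker has just been moved and its rubber transport wedge is still jammed under the front of the platform. It is too tight for a straight tug, which would drag the whole shaker along the bench: hold the wedge by its heel, swing it a few degrees to one side and the other and draw it out a little with each swing until it slides free, then lay it flat on its base in the steel tray. After that turn the speed knob until its pointer lines up with the long mark and pull the knob straight up as far as it goes to lock it; leave the shaker standing where it is, and the meter, beaker and flask alone.

Things in the scene. Friction and masses are not known exactly. Their poses are not given: they have to be found in the camera images.
- shaker: platform shaker, 330 mm deep (x), 270 mm wide (y), 3.0 kg, loose on rubber feet; origin: centre of its underside on the bench; x from its front (robot side) to its back, y to its left. The front 90 mm is a flat white ledge 85 mm above the bench with the speed knob; the aluminium platform stands behind it. A push or pull of about 18 N slides the shaker; it must stay within 15 mm
- pinch (a point): middle of the platform's lower front edge (edge along the shaker's y, 260 mm long), fixed to the shaker 75 mm in front of its centre, 101 mm above the bench; axes as the shaker's. The edge pinches the wedge where it crosses it. The platform is 10 mm thick, its side and back rails reach 125 mm above the bench; free, it leaves a 16 mm gap to the deck
- lip (a point): middle of the platform's upper front edge, moves with the platform: about 117 mm above the bench while the wedge holds the front up, 111 mm when it has settled on its mounts. The rubber mounts press the edge on the wedge with about 30 N, falling to 13 N as it comes down; once down, the wedge is loose
- wedge_center (a point): black rubber wedge, 0.12 to 0.2 kg, 140 mm long (its x), 42 mm wide, 35 mm high at the heel (-x end), evenly down to 9 mm at the tip (+x end); flat base. This point: mid length and width, 11 mm above its base. At first it lies on the ledge nearly square to the shaker, the platform's edge crossing it about the middle, thin half under, so it must come out by 70 mm
- wedge_heel (a point): where to grip the wedge across its width: 45 mm from its middle towards the heel, 15 mm above its base; 30 mm high here; axes as the wedge's. Pulled straight it holds with about 30 N and takes the shaker along; while it is swung a few degrees to and fro about the spot where the edge pinches it, it comes out under a light pull of some mm per swing, and is loose after about 35 mm
- tray_floor (a point): the shallow open steel tray, outside 240 mm (its x) by 180 mm (y) by 32 mm high, walls and floor 4 mm thick, loose, 0.8 kg; this point is the centre of its inner floor, 4 mm above the bench, axes as the tray's. It stands left or right of the shaker
- knob_grip (a point): black speed knob on the right of the ledge: round skirt 36 mm across, its top 10 mm above the ledge, and on it an upright grip bar 34 mm long, 12 mm thick, up to 34 mm above the ledge. This point: on the knob's upright axis, 23 mm above the ledge when down; its x axis points along the bar to the pointer end (white line), z up
- long_mark (a point): the long bold mark, the longest of the scale printed on the ledge round the knob (14 mm long, 4 mm wide, the others 5 mm): its middle, 35 mm from the knob's axis straight towards the platform (the shaker's +x), on the ledge
- knob (a joint): angle of the knob, rad, grows clockwise seen from above, range 0 to 4.71; the pointer is on the long mark at 2.36; it starts short of it. Stays where it is left; takes about 0.04 N m
- knob_pull (a joint): how far the knob is pulled up, m: 0 down, 0.008 fully out (locked) at a stop; takes about 3.5 N and stays where it is left. The knob could still be twisted by hand when out, so lift it straight
- meter_center (a point): grey hand-held pH meter lying on the bench, 180 x 85 x 30 mm, centre; bystander
- beaker_center (a point): empty glass beaker, 82 mm across, 105 mm high, point on its axis 50 mm up; bystander
- flask_center (a point): stoppered conical glass flask, 84 mm across the base, 144 mm high, point on its axis 50 mm up; bystander
Not all that is in view belongs to the job. There is more than one size of the part that bears wedge_center; the job needs the middle-sized.

How it is judged:
On the way, in this order (a step that is already met when the one before it is completed fails the run):
1. the wedge is clear of the platform, which has settled on its mounts (x of wedge_center in the frame of pinch below -0.068 m and height (world z) of lip below 0.1125 m), for 0.1 s.
2. the wedge lies flat on its base in the tray, let go (x of wedge_center in the frame of tray_floor between -0.1 and 0.1 m and y of wedge_center in the frame of tray_floor between -0.08 and 0.08 m and z of wedge_center in the frame of tray_floor below 0.018 m and angle between wedge_center's own z axis and vertical below 0.12 rad and contact force between the fingers and wedge below 0.1 N), for 0.2 s.
3. the knob, still down, is turned with its pointer on the long mark (value of joint knob between 2.236 and 2.476 rad and value of joint knob_pull below 0.003 m), for 0.1 s.
4. the knob is pulled up with its pointer on the long mark (value of joint knob between 2.236 and 2.476 rad and value of joint knob_pull above 0.006 m), for 0.2 s.
At the end, for the whole second after the job is handed in: The wedge lies inside the tray, flat on its base (within 7 degrees, not resting on a wall); the platform has settled on its mounts; the knob's pointer is within 0.12 rad of the long mark and the knob is pulled up at least 6 of its 8 mm; the shaker stands within 15 mm of its first place (all of step 4 and x of wedge_center in the frame of tray_floor between -0.1 and 0.1 m and y of wedge_center in the frame of tray_floor between -0.08 and 0.08 m and z of wedge_center in the frame of tray_floor below 0.018 m and angle between wedge_center's own z axis and vertical below 0.12 rad and height (world z) of lip below 0.1125 m and distance of each of shaker, pinch from where it was at the start of the episode below 0.015 m); the robot touches nothing.
It fails at once if the shaker is dragged more than 15 mm from its place (distance of any of shaker, pinch from where it was at the start of the episode above 0.015 m).
It fails at once if the meter, beaker or flask is moved more than 25 mm (distance of any of meter_center, beaker_center, flask_center from where it was at the start of the episode above 0.025 m).
It also fails if it takes over 64 s, if anything falls off the work surface, if the arm or the gripper's body presses on something with over 40 N, if the wrist force passes 120 N, or if a joint passes its speed limit or range.

### The arm

A 7-joint arm with a two-finger parallel gripper is mounted at the origin on the work surface. World frame = base frame: x ahead of the robot, y to its left, z up, the work surface at z = 0. Lengths are in m, angles in rad, forces in N, time in s.
With the tool pointing down it reaches from about 0.425 to 0.875 m from the base axis. Payload 4.7 kg.
Tool frame: the origin (TCP) lies at the very end of the fingers, on their centre line; the grasp point (between the pads) lies 19 mm behind it; z points along the fingers, y is the direction in which the jaws open and shut (so a half turn about z gives the same grasp; the last joint's range is limited). The gripper opens to 87 mm and grips with 3 to 60 N. Pads are 19 mm wide; open, the fingers measure 117 mm over their backs; the gripper's body (75 mm by 190 mm) begins 51 mm behind the grasp point.
Start: joints at [1.117, 0.321, -0.07, 1.45, 0.023, 1.371, -0.057], TCP at [0.293, -0.58, 0.223] pointing down, gripper open.
Joint ranges: [-2.86, 2.86], [-0.3, 2.09], [-1.38, 1.24], [0.06, 2.45], [-1.56, 4.7], [0.09, 2.05], [-2.69, 2.69]. Speed limits (rad/s): [2.57, 2.57, 3.14, 3.14, 3.14, 3.14, 3.14].

### API

Orientations are given as a rotation vector (axis times angle).
In Python, from bench import ctrl, get_image, camera_info gives the robot as it stands.
- The arm moves only by the tool carry_out, never from a script. Its argument "commands" is a list of rows, each an object of numbers: "tx", "ty", "tz": the shift along the tool's x, y, z in m; "rx", "ry", "rz": the turn, a rotation vector about the tool's x, y, z in rad; "jaw": the opening, from 0 (shut) to 1 (fully open). In form: [{"tx": .., "ty": .., "tz": .., "rx": .., "ry": .., "rz": .., "jaw": ..}, ...]. A call has 1 to 12 rows; each row is the pose to reach, as a shift and turn from the pose commanded when the call began, along the tool's axes at that moment; what a row does not reach only later rows make up. A row lasts 1/8 s, in which the tool goes at most 62.5 mm and 10.7 degrees, less where a joint would pass 70% of its speed; a pose out of reach is approached as far as the arm can. A call with a gripper value outside its range is refused whole. The fingers move at their own pace and stop on an object; "grip_force" is the grip in N (left out, the last holds). Time passes only in rows, so rows that repeat a pose let the fingers close. It gives the time, the measured TCP pose, the force and the opening at its end, in the units of the state.
- ctrl.get_state(): the state, without advancing time (a new reading comes with each control period).
- get_image(name): name is "scene" or "top" or "wrist"; returns the picture (420x560x3 uint8, red, green, blue); there is no depth.
- camera_info(name): a dict with "intrinsics" (3x3 intrinsics, pixels), "R" (3x3) and "t" (3): a world point X has camera coordinates R X + t. Camera axes: x right, y down, z forward; pixel columns grow to the right and rows downward; lengths in m; the calibration is good to about 2 mm. A picture is of the moment at which its call begins: read the wrist's pose just before it. camera_info takes no time and is no camera call; for the wrist camera it gives the pose at the moment of the call.
- ctrl.close_job(): hands the job in, once; it reports no verdict.
The state is a dict: "time": time; "joint_positions": joint angles; "qd": joint speeds; "joint_torque": joint torques, N m; "position": TCP position; "tool_rot": TCP orientation; "ft_force": force on the tool from outside, world axes, zero at the start; "torque": the same for the moment, N m; "grip_width": opening from 0.0 (shut) to 1.0 (fully open).
Only numpy, scipy, OpenCV 4.12 (cv2) and the standard library are available. Lean on these libraries where they do the work, as an engineer would, in place of code of your own. Each camera call takes 0.05 s, during which the arm holds its last target.

## Working session

There is one attempt and no reset: what is moved stays moved. The work goes in short steps, Python scripts to look and compute and a tool call to move; the robot and the scene stay as the last step left them, time stands still between calls to the robot, and variables do not carry over. Pictures are saved under pics/ and viewed, and the job is handed in when it is done.

Besides the shell and the picture viewer there is one more tool, called after "Call:" as name(argument=value, ...), one argument or row to a line, values as JSON. carry_out: Moves the arm, as the interface text tells. Its arguments: {"type":"object","properties":{"commands":{"type":"array"},"grip_force":{"type":"number"}},"required":["commands"]}

```bash
ls; mkdir -p pics; python3 - <<'E'
from bench import ctrl,get_image,camera_info
import cv2
s=ctrl.get_state(); print(s)
for n in ["scene","top","wrist"]:
    ci=camera_info(n); print(n,ci)
    im=get_image(n); cv2.imwrite(f"pics/{n}0.png",im[:,:,::-1])
E
```

```text
pics
{'time': 0.0, 'joint_positions': array([ 1.11712214,  0.32177938, -0.07009796,  1.45167215,  0.02259719,
        1.37076126, -0.05686513]), 'qd': array([ 0.00160793,  0.0002818 ,  0.0012204 , -0.00171599, -0.00156483,
       -0.00049752, -0.00029518]), 'joint_torque': array([ 1.97641348e-04, -4.91286671e+01, -4.03918996e-01, -3.12523556e+01,
       -6.40179170e-02,  4.38633654e-02,  1.53551978e-04]), 'position': array([ 0.29280646, -0.57970981,  0.22149135]), 'tool_rot': array([-3.05431573e+00, -7.27807383e-01,  8.03579600e-04]), 'ft_force': array([-0.50606055, -0.29657827, -0.23470836]), 'torque': array([ 0.00331873, -0.01202824, -0.01659648]), 'grip_width': 0.9959011440775161}
scene {'intrinsics': array([[458.40324961,   0.        , 274.72572119],
       [  0.        , 458.40324961, 217.49594424],
       [  0.        ,   0.        ,   1.        ]]), 'R': array([[-0.90576074,  0.42356713,  0.01372449],
       [ 0.3312246 ,  0.72775367, -0.60055379],
       [-0.26436289, -0.53941216, -0.79946656]]), 't': array([ 0.4751998 , -0.12315532,  1.28624615])}
top {'intrinsics': array([[446.47724455,   0.        , 274.64512947],
       [  0.        , 446.47724455, 205.38197   ],
       [  0.        ,   0.        ,   1.        ]]), 'R': array([[ 0.00490779, -0.9999808 , -0.00378326],
       [-0.98638857, -0.00421919, -0.16437699],
       [ 0.16435788,  0.00453849, -0.98639033]]), 't': array([0.00968166, 0.53732653, 0.99169614])}
wrist {'intrinsics': array([[326.02401573,   0.        , 281.49177111],
       [  0.        , 326.02401573, 208.40140554],
       [  0.        ,   0.        ,   1.        ]]), 'R': array([[ 0.4509045 , -0.89257061, -0.00168556],
       [-0.86239352, -0.43614513,  0.25701135],
       [-0.23013593, -0.11443396, -0.96640691]]), 't': array([-0.64769071, -0.03123959,  0.38821221])}
```

View pics/scene0.png

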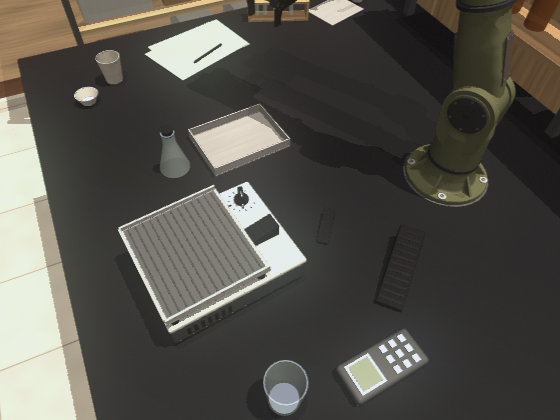

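View pics/top0.png

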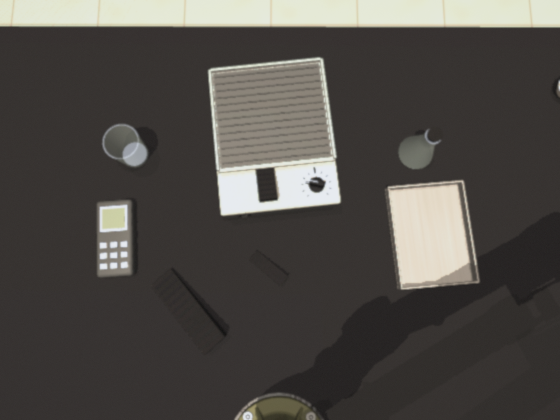

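View pics/wrist0.png

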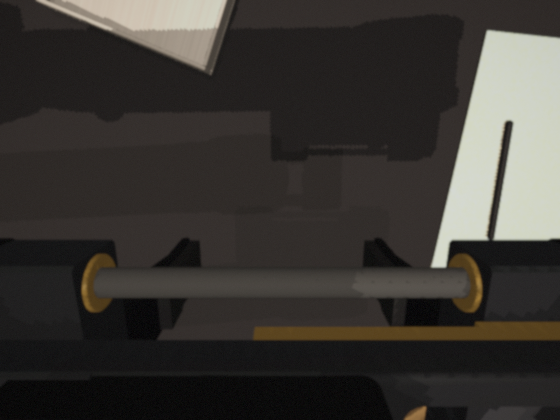

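The three black ribbed wedges in the top view are the small one at (269,267), the large one at (188,310), and one jammed under the platform at (266,184). The jammed one is the middle size, so I'll enlarge it.

```bash
cat > h.py <<'E'
import numpy as np, cv2
from bench import ctrl,get_image,camera_info
def ray(ci,u,v):
    d=ci["R"].T@np.linalg.inv(ci["intrinsics"])@np.array([u,v,1.]); c=-ci["R"].T@ci["t"]; return c,d
def at_z(ci,u,v,z):
    c,d=ray(ci,u,v); return c+d*(z-c[2])/d[2]
def proj(ci,X):
    X=np.atleast_2d(X); p=X@ci["R"].T+ci["t"]; p=p@ci["intrinsics"].T; return p[:,:2]/p[:,2:]
def crop(im,x0,y0,w,h,k,fn):
    c=cv2.resize(im[y0:y0+h,x0:x0+w],None,fx=k,fy=k,interpolation=cv2.INTER_CUBIC)
    cv2.imwrite(fn,c)
E
python3 - <<'E'
from h import *
t=cv2.imread("pics/top0.png"); s=cv2.imread("pics/scene0.png")
crop(t,200,140,160,90,5,"pics/top0c.png"); crop(s,180,170,140,110,5,"pics/scene0c.png")
crop(t,375,120,130,180,3,"pics/tray0c.png")
E
```

```text
(no output)
```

View pics/top0c.png

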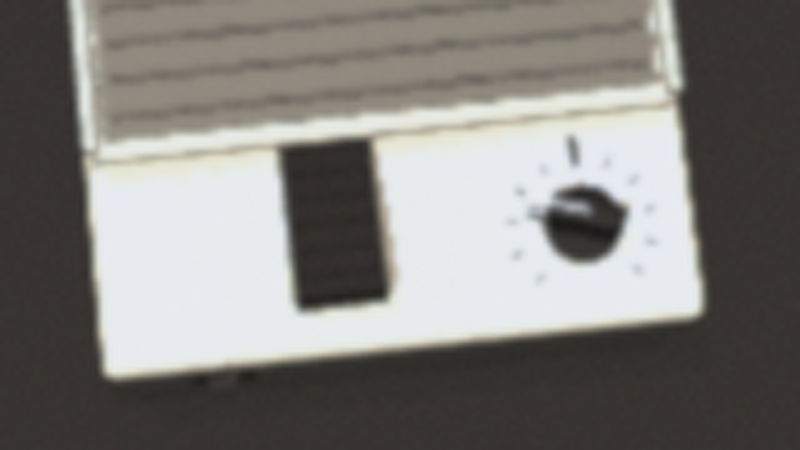

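View pics/scene0c.png

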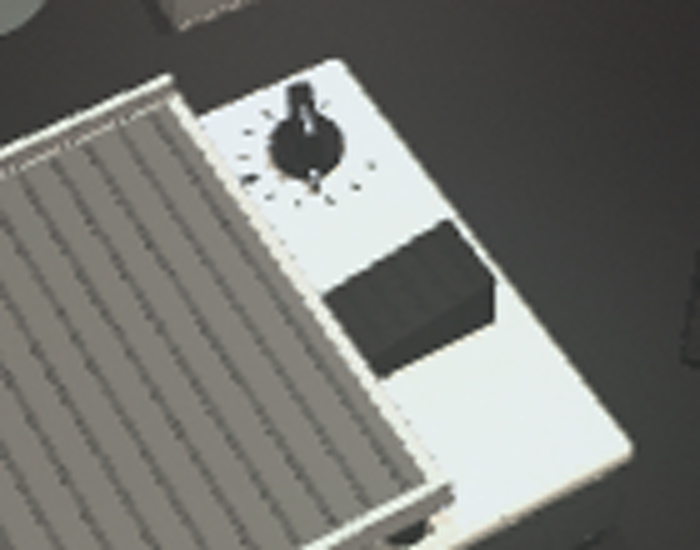

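View pics/tray0c.png

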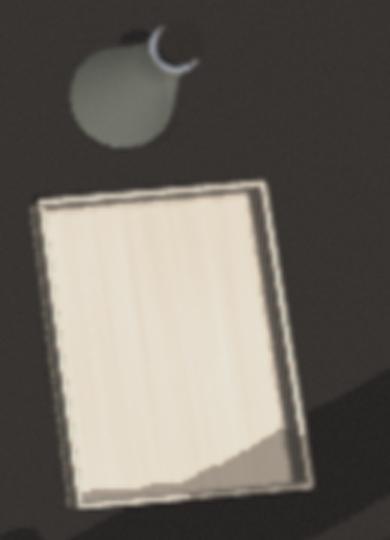

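```bash
python3 - <<'E'
from h import *
np.set_printoptions(precision=4,suppress=True)
T=camera_info("top");S=camera_info("scene")
t=lambda x,y:(200+x/5,140+y/5); s=lambda x,y:(180+x/5,170+y/5)
print("camT",ray(T,0,0)[0],"camS",ray(S,0,0)[0])
for n,a,b,z in [("FL",t(105,378),s(632,450),.085),("FR",t(703,316),s(340,60),.085),
  ("heelL",t(298,306),s(495,285),.12),("heelR",t(386,297),s(447,222),.12),
  ("lipxL",t(280,148),s(380,378),.117),("lipxR",t(372,138),s(325,298),.117),
  ("knobtop",t(585,208),s(303,100),.119),("skirt",t(583,228),s(308,145),.095),("mark",t(574,150),s(250,180),.085),("markout",t(571,137),s(243,182),.085),
  ("baseheelL",t(298,306),s(495,321),.085)]:
    print(n,at_z(T,*a,z),at_z(S,*b,z))
tr=lambda x,y:(375+x/3,120+y/3)
for n,a in [("BL",(37,203)),("BR",(265,182)),("FR",(312,487)),("FL",(75,507))]:
    print(n,at_z(T,*tr(*a),.032))
for n,a in [("a",(190,138)),("b",(263,106)),("c",(290,137)),("d",(217,172))]:
    print(n,at_z(S,*a,.032), at_z(S,*a,0))
E
```

```text
camT [0.367  0.0074 1.0666] camS [0.8112 0.5822 0.9478]
FL [0.507 0.131 0.085] [0.512 0.135 0.085]
FR [ 0.5361 -0.135   0.085 ] [ 0.5397 -0.1281  0.085 ]
heelL [0.5337 0.0442 0.12  ] [0.5401 0.0515 0.12  ]
heelR [0.5378 0.0064 0.12  ] [0.5448 0.0106 0.12  ]
lipxL [0.6043 0.053  0.117 ] [0.6057 0.0738 0.117 ]
lipxR [0.609  0.0128 0.117 ] [0.6108 0.0247 0.117 ]
knobtop [ 0.5776 -0.0798  0.119 ] [ 0.5762 -0.0842  0.119 ]
skirt [ 0.5738 -0.0811  0.095 ] [ 0.578  -0.0764  0.095 ]
mark [ 0.6119 -0.0783  0.085 ] [ 0.6089 -0.0756  0.085 ]
markout [ 0.6179 -0.077   0.085 ] [ 0.6124 -0.0758  0.085 ]
baseheelL [0.5398 0.0456 0.085 ] [0.5373 0.0474 0.085 ]
BL [ 0.5829 -0.2538  0.032 ]
BR [ 0.6006 -0.4342  0.032 ]
FR [ 0.3635 -0.4545  0.032 ]
FL [ 0.3477 -0.274   0.032 ]
a [ 0.6086 -0.3941  0.032 ] [ 0.6015 -0.4282  0.    ]
b [ 0.3605 -0.4366  0.032 ] [ 0.3447 -0.4722  0.    ]
c [ 0.3455 -0.2802  0.032 ] [ 0.3292 -0.3104  0.    ]
d [ 0.585  -0.2391  0.032 ] [ 0.5771 -0.2677 -0.    ]
```

The ledge, wedge heel and knob agree between the two cameras to about 6 mm. The jammed wedge's visible heel half is 42 mm wide, which fits the description. Next I work out the approach.

```bash
cat >> h.py <<'E'
from scipy.spatial.transform import Rotation as Ro
def state(): return ctrl.get_state()
def rel(target,yaw,s=None):
    "shift in tool axes and rotvec to reach target w/ tool pointing down, tool x at yaw"
    s=s or ctrl.get_state(); R0=Ro.from_rotvec(s["tool_rot"])
    c,n=np.cos(yaw),np.sin(yaw)
    Rt=Ro.from_matrix(np.array([[c,n,0],[n,-c,0],[0,0,-1]]))
    d=R0.inv().apply(np.array(target)-s["position"]); r=(R0.inv()*Rt).as_rotvec()
    return np.round(d,4),np.round(r,4)
def pr():
    s=ctrl.get_state(); R=Ro.from_rotvec(s["tool_rot"]).as_matrix()
    print("t",round(s["time"],2),"p",np.round(s["position"],4),"yaw",round(np.arctan2(R[1,0],R[0,0]),4),"tilt",np.round(R[:2,2],4),"F",np.round(s["ft_force"],2),"M",np.round(s["torque"],2),"g",round(s["grip_width"],3),"q",np.round(s["joint_positions"],2))
E
python3 - <<'E'
from h import *
pr(); print(rel([.564,.031,.20],.108))
E
```

```text
t 0.15 p [ 0.2928 -0.5798  0.2217] yaw 0.4678 tilt [-0.0008  0.0013] F [-0.22  0.27 -1.25] M [ 0.07 -0.03 -0.01] g 0.998 q [ 1.12  0.32 -0.07  1.45  0.02  1.37 -0.06]
(array([ 0.5175, -0.4229,  0.0223]), array([-0.0015,  0.0004,  0.3598]))
```

Call:
carry_out(
  commands=[
    {"tx": 0.26,"ty": -0.21,"tz": 0.0,"rz": 0.18},
    {"tx": 0.517,"ty": -0.423,"tz": 0.02,"rz": 0.36},
    {"tx": 0.517,"ty": -0.423,"tz": 0.02,"rz": 0.36},
    {"tx": 0.517,"ty": -0.423,"tz": 0.02,"rz": 0.36},
    {"tx": 0.517,"ty": -0.423,"tz": 0.02,"rz": 0.36},
    {"tx": 0.517,"ty": -0.423,"tz": 0.02,"rz": 0.36},
    {"tx": 0.517,"ty": -0.423,"tz": 0.02,"rz": 0.36},
    {"tx": 0.517,"ty": -0.423,"tz": 0.02,"rz": 0.36},
    {"tx": 0.517,"ty": -0.423,"tz": 0.02,"rz": 0.36},
    {"tx": 0.517,"ty": -0.423,"tz": 0.02,"rz": 0.36},
    {"tx": 0.517,"ty": -0.423,"tz": 0.02,"rz": 0.36},
    {"tx": 0.517,"ty": -0.423,"tz": 0.02,"rz": 0.36},
  ],
)

```text
invalid input
```

```bash
python3 - <<'E'
from h import *
pr(); W=camera_info("wrist"); im=get_image("wrist")[:,:,::-1]; cv2.imwrite("pics/w1.png",im); pr()
np.savez("w1.npz",**W)
np.set_printoptions(precision=2,suppress=True)
print(ray(W,0,0)[0])
print(proj(W,[[.564,.031,.1],[.539,.028,.12],[.61,.036,.117],[.577,-.08,.119]]))
E
```

```text
t 0.15 p [ 0.2928 -0.5798  0.2217] yaw 0.4678 tilt [-0.0008  0.0013] F [-0.22  0.27 -1.25] M [ 0.07 -0.03 -0.01] g 0.998 q [ 1.12  0.32 -0.07  1.45  0.02  1.37 -0.06]
t 0.2 p [ 0.2929 -0.5799  0.2219] yaw 0.4678 tilt [-0.0006  0.001 ] F [ 0.32 -0.4   1.14] M [0.02 0.01 0.02] g 0.999 q [ 1.12  0.32 -0.07  1.45  0.02  1.37 -0.06]
[ 0.35 -0.55  0.38]
[[ -586.43  -832.81]
 [ -685.01  -864.85]
 [ -729.06 -1146.08]
 [ -407.89  -801.15]]
```

View pics/w1.png

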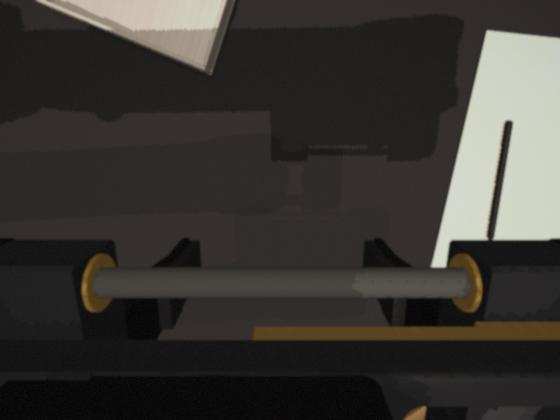

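The call was refused, probably because each row needs all seven keys.

Call:
carry_out(
  commands=[
    {"tx": 0.26,"ty": -0.21,"tz": 0.0,"rx": 0,"ry": 0,"rz": 0.18,"jaw": 1},
    {"tx": 0.517,"ty": -0.423,"tz": 0.02,"rx": 0,"ry": 0,"rz": 0.36,"jaw": 1},
    {"tx": 0.517,"ty": -0.423,"tz": 0.02,"rx": 0,"ry": 0,"rz": 0.36,"jaw": 1},
    {"tx": 0.517,"ty": -0.423,"tz": 0.02,"rx": 0,"ry": 0,"rz": 0.36,"jaw": 1},
    {"tx": 0.517,"ty": -0.423,"tz": 0.02,"rx": 0,"ry": 0,"rz": 0.36,"jaw": 1},
    {"tx": 0.517,"ty": -0.423,"tz": 0.02,"rx": 0,"ry": 0,"rz": 0.36,"jaw": 1},
    {"tx": 0.517,"ty": -0.423,"tz": 0.02,"rx": 0,"ry": 0,"rz": 0.36,"jaw": 1},
    {"tx": 0.517,"ty": -0.423,"tz": 0.02,"rx": 0,"ry": 0,"rz": 0.36,"jaw": 1},
    {"tx": 0.517,"ty": -0.423,"tz": 0.02,"rx": 0,"ry": 0,"rz": 0.36,"jaw": 1},
    {"tx": 0.517,"ty": -0.423,"tz": 0.02,"rx": 0,"ry": 0,"rz": 0.36,"jaw": 1},
    {"tx": 0.517,"ty": -0.423,"tz": 0.02,"rx": 0,"ry": 0,"rz": 0.36,"jaw": 1},
    {"tx": 0.517,"ty": -0.423,"tz": 0.02,"rx": 0,"ry": 0,"rz": 0.36,"jaw": 1},
  ],
)

```text
time: 1.7
position: [0.564, 0.0355, 0.2022]
tool_rot: [-3.134, -0.181, 0.0]
ft_force: [0.4, -0.9, 0.0]
grip_width: 0.998
```

```bash
python3 - <<'E'
from h import *
pr(); W=camera_info("wrist"); im=get_image("wrist")[:,:,::-1]; cv2.imwrite("pics/w1.png",im); pr()
np.savez("w1.npz",**W)
np.set_printoptions(precision=2,suppress=True)
print(ray(W,0,0)[0])
print(proj(W,[[.564,.031,.1],[.539,.028,.12],[.61,.036,.117],[.577,-.08,.119]]))
E
```

```text
t 1.7 p [0.564  0.0355 0.2022] yaw 0.1153 tilt [-0.0003  0.0025] F [ 0.37 -0.94  0.02] M [ 0.03  0.02 -0.04] g 0.998 q [ 0.39  0.19 -0.56  1.68  0.1   1.3  -1.64]
t 1.75 p [0.5636 0.0323 0.2021] yaw 0.1116 tilt [-0.0009  0.0004] F [ 0.79 -0.76  0.01] M [-0.07  0.03 -0.03] g 1.002 q [ 0.39  0.19 -0.55  1.68  0.1   1.3  -1.64]
[0.63 0.04 0.36]
[[288.61 208.2 ]
 [289.04 245.29]
 [289.82 154.17]
 [432.98 214.38]]
```

View pics/w1.png

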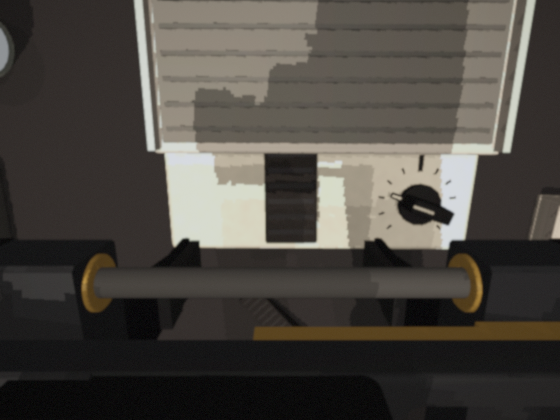

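```bash
python3 - <<'E'
from h import *
im=cv2.imread("pics/w1.png"); crop(im,160,130,160,120,5,"pics/w1a.png"); crop(im,370,145,110,105,6,"pics/w1b.png")
E
```

```text
(no output)
```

View pics/w1a.png

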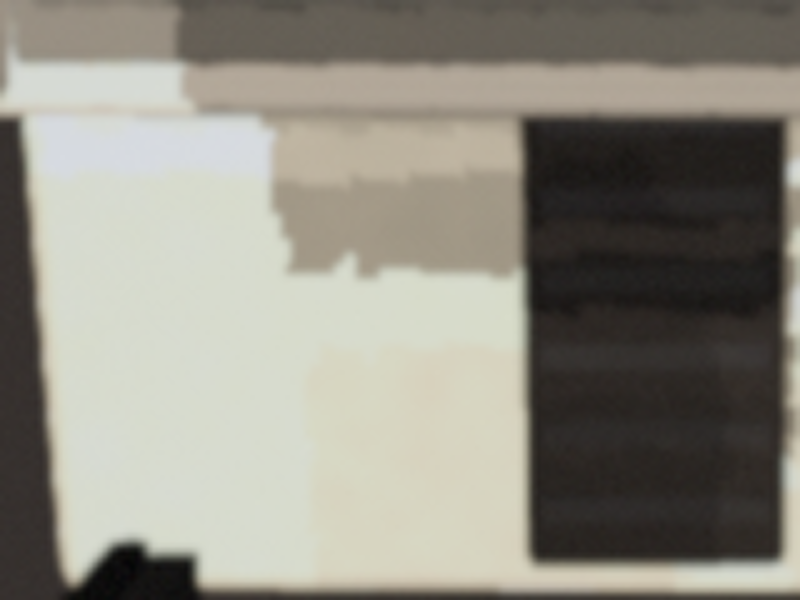

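View pics/w1b.png

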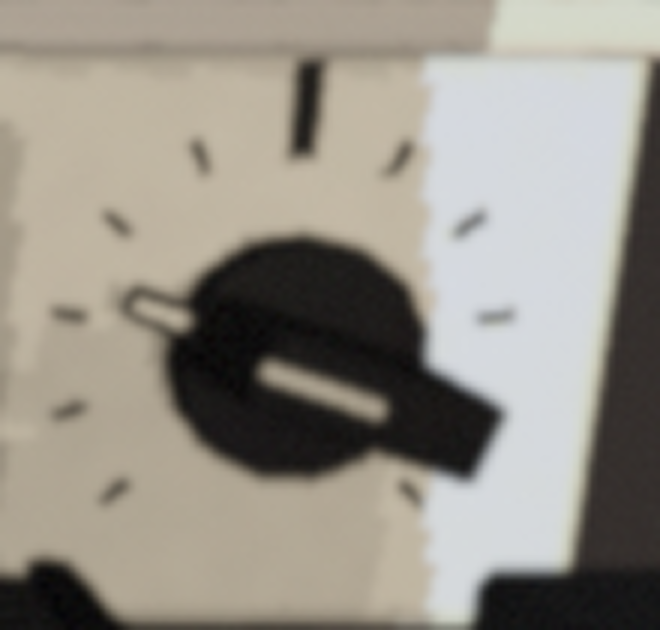

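```bash
python3 - <<'E'
from h import *
np.set_printoptions(precision=4,suppress=True)
W=dict(np.load("w1.npz"))
a=lambda x,y:(160+x/5,130+y/5); b=lambda x,y:(370+x/6,145+y/6)
for n,p,z in [("heelL",a(531,560),.12),("heelR",a(781,560),.12),("midL",a(525,120),.109),("midR",a(784,120),.109),("lipmid",a(655,115),.117),("LF",a(65,585),.085),("LB",a(25,118),.085),("lipL",a(0,113),.117),("markin",b(302,157),.085),("markout",b(310,62),.085),("skirt",b(297,357),.095),("barRend",b(485,445),.119)]:
    print(n,at_z(W,*p,z))
print(proj(W,[[.577,-.08,.119],[.577,-.08,.085]]))
print(rel([.563,.03,.2],.108)); 
E
```

```text
heelL [0.5397 0.0463 0.12  ]
heelR [0.5443 0.007  0.12  ]
midL [0.6072 0.0548 0.109 ]
midR [0.6118 0.0151 0.109 ]
lipmid [0.611  0.0352 0.117 ]
LF [0.5116 0.1305 0.085 ]
LB [0.5954 0.1397 0.085 ]
lipL [0.6    0.1324 0.117 ]
markin [ 0.6056 -0.0776  0.085 ]
markout [ 0.6189 -0.0758  0.085 ]
skirt [ 0.5787 -0.0789  0.095 ]
barRend [ 0.5748 -0.0947  0.119 ]
[[432.9822 214.3836]
 [415.676  203.7411]]
(array([-0.0009,  0.0022,  0.0021]), array([-0.0005,  0.0009,  0.0036]))
```

The enlarged wrist view shows the wedge at crop x 525–784, its heel edge at y 560, running straight under the lip. It is 40–42 mm wide, so it is the middle size. The knob pointer is at the upper left, about 70° short of the mark. I'll descend to grip.

```bash
python3 - <<'E'
from h import *
pr();print(rel([.566,.030,.089],.117))
E
```

```text
t 1.75 p [0.5636 0.0323 0.2021] yaw 0.1116 tilt [-0.0009  0.0004] F [ 0.79 -0.76  0.01] M [-0.07  0.03 -0.03] g 1.002 q [ 0.39  0.19 -0.55  1.68  0.1   1.3  -1.64]
(array([0.0022, 0.0026, 0.1131]), array([-0.0005,  0.0009, -0.0054]))
```

Call:
carry_out(
  commands=[
    {"tx": 0.002,"ty": 0.001,"tz": 0.04,"rx": 0,"ry": 0,"rz": -0.008,"jaw": 1},
    {"tx": 0.002,"ty": 0.001,"tz": 0.08,"rx": 0,"ry": 0,"rz": -0.008,"jaw": 1},
    {"tx": 0.002,"ty": 0.001,"tz": 0.1,"rx": 0,"ry": 0,"rz": -0.008,"jaw": 1},
    {"tx": 0.002,"ty": 0.001,"tz": 0.11,"rx": 0,"ry": 0,"rz": -0.008,"jaw": 1},
    {"tx": 0.002,"ty": 0.001,"tz": 0.112,"rx": 0,"ry": 0,"rz": -0.008,"jaw": 1},
    {"tx": 0.002,"ty": 0.001,"tz": 0.112,"rx": 0,"ry": 0,"rz": -0.008,"jaw": 1},
  ],
)

```text
time: 2.5
position: [0.5668, 0.0297, 0.0917]
tool_rot: [3.136, 0.182, 0.003]
ft_force: [-0.5, 0.1, -0.7]
grip_width: 1.003
```

```bash
python3 - <<'E'
from h import *
pr()
E
```

```text
t 2.5 p [0.5668 0.0297 0.0917] yaw 0.1157 tilt [ 0.002  -0.0002] F [-0.46  0.1  -0.68] M [-0.   -0.01  0.01] g 1.003 q [ 0.37  0.29 -0.54  1.8   0.17  1.09 -1.68]
```

Call:
carry_out(
  commands=[
    {"tx": 0,"ty": 0,"tz": 0.0025,"rx": 0,"ry": 0,"rz": 0,"jaw": 0.6},
    {"tx": 0,"ty": 0,"tz": 0.0025,"rx": 0,"ry": 0,"rz": 0,"jaw": 0.4},
    {"tx": 0,"ty": 0,"tz": 0.0025,"rx": 0,"ry": 0,"rz": 0,"jaw": 0.3},
    {"tx": 0,"ty": 0,"tz": 0.0025,"rx": 0,"ry": 0,"rz": 0,"jaw": 0.3},
    {"tx": 0,"ty": 0,"tz": 0.0025,"rx": 0,"ry": 0,"rz": 0,"jaw": 0.3},
  ],
  grip_force=40,
)

```text
time: 3.12
position: [0.5659, 0.0297, 0.0881]
tool_rot: [3.136, 0.182, 0.0]
ft_force: [-0.3, -0.6, -0.5]
grip_width: 0.515
```

```bash
python3 - <<'E'
from h import *
pr()
E
```

```text
t 3.12 p [0.5659 0.0297 0.0881] yaw 0.1158 tilt [ 0.     -0.0001] F [-0.26 -0.61 -0.51] M [ 0.02  0.06 -0.05] g 0.515 q [ 0.37  0.3  -0.54  1.8   0.17  1.09 -1.69]
```

```bash
cat >> h.py <<'E'
def swing(L,tot,s0=0,A=.13,jaw=.3):
    a=A*np.sin(2*np.pi*np.arange(1,13)/12); prev=np.r_[0,a[:-1]]
    s=np.cumsum(abs(a-prev)); s=s0+tot*s/s[-1]
    for ai,si in zip(a,s):
        print('{"tx": %.4f, "ty": %.4f, "tz": 0, "rx": 0, "ry": 0, "rz": %.3f, "jaw": %g},'%(L-(L+si)*np.cos(ai),-(L+si)*np.sin(ai),ai,jaw),end=" ")
    print()
E
python3 -c "
from h import *
swing(.046,.0035)"
```

```text
{"tx": -0.0003, "ty": -0.0030, "tz": 0, "rx": 0, "ry": 0, "rz": 0.065, "jaw": 0.3}, {"tx": -0.0005, "ty": -0.0053, "tz": 0, "rx": 0, "ry": 0, "rz": 0.113, "jaw": 0.3}, {"tx": -0.0005, "ty": -0.0061, "tz": 0, "rx": 0, "ry": 0, "rz": 0.130, "jaw": 0.3}, {"tx": -0.0007, "ty": -0.0053, "tz": 0, "rx": 0, "ry": 0, "rz": 0.113, "jaw": 0.3}, {"tx": -0.0012, "ty": -0.0031, "tz": 0, "rx": 0, "ry": 0, "rz": 0.065, "jaw": 0.3}, {"tx": -0.0018, "ty": -0.0000, "tz": 0, "rx": 0, "ry": 0, "rz": 0.000, "jaw": 0.3}, {"tx": -0.0021, "ty": 0.0031, "tz": 0, "rx": 0, "ry": 0, "rz": -0.065, "jaw": 0.3}, {"tx": -0.0022, "ty": 0.0054, "tz": 0, "rx": 0, "ry": 0, "rz": -0.113, "jaw": 0.3}, {"tx": -0.0022, "ty": 0.0063, "tz": 0, "rx": 0, "ry": 0, "rz": -0.130, "jaw": 0.3}, {"tx": -0.0024, "ty": 0.0055, "tz": 0, "rx": 0, "ry": 0, "rz": -0.113, "jaw": 0.3}, {"tx": -0.0030, "ty": 0.0032, "tz": 0, "rx": 0, "ry": 0, "rz": -0.065, "jaw": 0.3}, {"tx": -0.0035, "ty": 0.0000, "tz": 0, "rx": 0, "ry": 0, "rz": -0.000, "jaw": 0.3},
```

Call:
carry_out(
  commands=[
    {"tx": -0.0003,"ty": -0.003,"tz": 0,"rx": 0,"ry": 0,"rz": 0.065,"jaw": 0.3},
    {"tx": -0.0005,"ty": -0.0053,"tz": 0,"rx": 0,"ry": 0,"rz": 0.113,"jaw": 0.3},
    {"tx": -0.0005,"ty": -0.0061,"tz": 0,"rx": 0,"ry": 0,"rz": 0.13,"jaw": 0.3},
    {"tx": -0.0007,"ty": -0.0053,"tz": 0,"rx": 0,"ry": 0,"rz": 0.113,"jaw": 0.3},
    {"tx": -0.0012,"ty": -0.0031,"tz": 0,"rx": 0,"ry": 0,"rz": 0.065,"jaw": 0.3},
    {"tx": -0.0018,"ty": 0,"tz": 0,"rx": 0,"ry": 0,"rz": 0,"jaw": 0.3},
    {"tx": -0.0021,"ty": 0.0031,"tz": 0,"rx": 0,"ry": 0,"rz": -0.065,"jaw": 0.3},
    {"tx": -0.0022,"ty": 0.0054,"tz": 0,"rx": 0,"ry": 0,"rz": -0.113,"jaw": 0.3},
    {"tx": -0.0022,"ty": 0.0063,"tz": 0,"rx": 0,"ry": 0,"rz": -0.13,"jaw": 0.3},
    {"tx": -0.0024,"ty": 0.0055,"tz": 0,"rx": 0,"ry": 0,"rz": -0.113,"jaw": 0.3},
    {"tx": -0.003,"ty": 0.0032,"tz": 0,"rx": 0,"ry": 0,"rz": -0.065,"jaw": 0.3},
    {"tx": -0.0035,"ty": 0,"tz": 0,"rx": 0,"ry": 0,"rz": 0,"jaw": 0.3},
  ],
)

```text
time: 4.62
position: [0.563, 0.029, 0.088]
tool_rot: [3.135, 0.182, 0.002]
ft_force: [2.0, -3.0, -0.5]
grip_width: 0.48
```

```bash
python3 - <<'E'
from h import *
pr(); W=camera_info("wrist"); im=get_image("wrist")[:,:,::-1]; cv2.imwrite("pics/w2.png",im); pr()
np.savez("w2.npz",**W)
crop(np.ascontiguousarray(im),150,30,340,230,2.3,"pics/w2a.png")
E
```

```text
t 4.62 p [0.563 0.029 0.088] yaw 0.1159 tilt [ 0.0014 -0.0013] F [ 2.   -3.02 -0.52] M [-0.64 -0.32  0.64] g 0.48 q [ 0.37  0.29 -0.54  1.81  0.17  1.08 -1.68]
t 4.67 p [0.5629 0.0294 0.088 ] yaw 0.1139 tilt [ 0.0015 -0.0013] F [ 1.5  -3.82 -1.65] M [-0.59 -0.35  0.17] g 0.479 q [ 0.37  0.29 -0.54  1.81  0.17  1.08 -1.69]
```

View pics/w2.png

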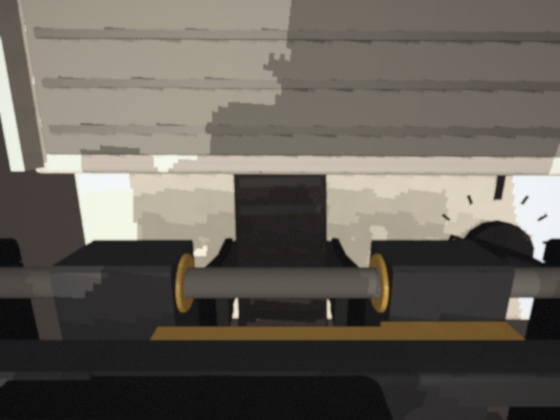

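```bash
cat >> h.py <<'E'
def shk(fn):
    "shaker displacement in px from scene picture vs scene0, ECC on platform back part"
    im=get_image("scene")[:,:,::-1].copy(); cv2.imwrite(fn,im)
    a=cv2.cvtColor(cv2.imread("pics/scene0.png"),6); b=cv2.cvtColor(im,6)
    x0,y0,w,h=110,195,110,150
    M=np.eye(2,3,dtype=np.float32)
    cc,M=cv2.findTransformECC(a[y0:y0+h,x0:x0+w],b[y0:y0+h,x0:x0+w],M,cv2.MOTION_EUCLIDEAN,(3,200,1e-6))
    p=M@np.array([w/2,h/2,1]); print("cc",round(cc,4),"dpx",np.round(p-[w/2,h/2],2),"rot",round(float(np.arctan2(M[1,0],M[0,0])),4))
    S=camera_info("scene"); u=np.array([x0+w/2,y0+h/2]); 
    print("dworld mm",np.round(1000*(at_z(S,*(u+p-[w/2,h/2]),.115)-at_z(S,*u,.115))[:2],1))
E
python3 - <<'E'
from h import *
shk("pics/s2.png")
np.set_printoptions(precision=4,suppress=True)
W=dict(np.load("w2.npz")); print(at_z(W,500,187,.085),at_z(W,280,174,.117))
E
```

```text
cc 0.9787 dpx [-0.02  0.03] rot -0.0004
dworld mm [0.1 0.1]
[ 0.6124 -0.0764  0.085 ] [0.611  0.0365 0.117 ]
```

View pics/s2.png

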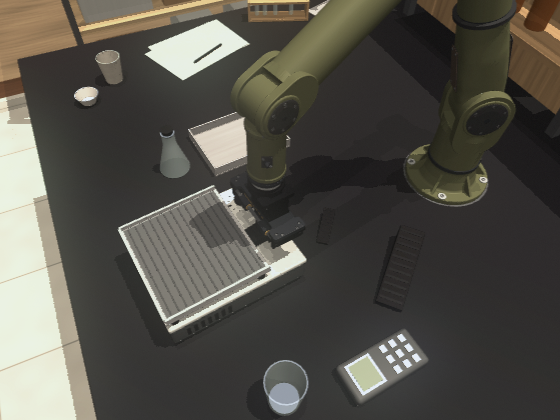

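The shaker has moved only about 0.1 mm and the force is small, so I'll draw further per cycle.

```bash
python3 -c "
from h import *
swing(.049,.006)"
```

```text
{"tx": -0.0006, "ty": -0.0032, "tz": 0, "rx": 0, "ry": 0, "rz": 0.065, "jaw": 0.3}, {"tx": -0.0010, "ty": -0.0057, "tz": 0, "rx": 0, "ry": 0, "rz": 0.113, "jaw": 0.3}, {"tx": -0.0011, "ty": -0.0065, "tz": 0, "rx": 0, "ry": 0, "rz": 0.130, "jaw": 0.3}, {"tx": -0.0014, "ty": -0.0057, "tz": 0, "rx": 0, "ry": 0, "rz": 0.113, "jaw": 0.3}, {"tx": -0.0021, "ty": -0.0033, "tz": 0, "rx": 0, "ry": 0, "rz": 0.065, "jaw": 0.3}, {"tx": -0.0030, "ty": -0.0000, "tz": 0, "rx": 0, "ry": 0, "rz": 0.000, "jaw": 0.3}, {"tx": -0.0036, "ty": 0.0034, "tz": 0, "rx": 0, "ry": 0, "rz": -0.065, "jaw": 0.3}, {"tx": -0.0040, "ty": 0.0060, "tz": 0, "rx": 0, "ry": 0, "rz": -0.113, "jaw": 0.3}, {"tx": -0.0040, "ty": 0.0069, "tz": 0, "rx": 0, "ry": 0, "rz": -0.130, "jaw": 0.3}, {"tx": -0.0044, "ty": 0.0060, "tz": 0, "rx": 0, "ry": 0, "rz": -0.113, "jaw": 0.3}, {"tx": -0.0051, "ty": 0.0035, "tz": 0, "rx": 0, "ry": 0, "rz": -0.065, "jaw": 0.3}, {"tx": -0.0060, "ty": 0.0000, "tz": 0, "rx": 0, "ry": 0, "rz": -0.000, "jaw": 0.3},
```

Call:
carry_out(
  commands=[
    {"tx": -0.0006,"ty": -0.0032,"tz": 0,"rx": 0,"ry": 0,"rz": 0.065,"jaw": 0.3},
    {"tx": -0.001,"ty": -0.0057,"tz": 0,"rx": 0,"ry": 0,"rz": 0.113,"jaw": 0.3},
    {"tx": -0.0011,"ty": -0.0065,"tz": 0,"rx": 0,"ry": 0,"rz": 0.13,"jaw": 0.3},
    {"tx": -0.0014,"ty": -0.0057,"tz": 0,"rx": 0,"ry": 0,"rz": 0.113,"jaw": 0.3},
    {"tx": -0.0021,"ty": -0.0033,"tz": 0,"rx": 0,"ry": 0,"rz": 0.065,"jaw": 0.3},
    {"tx": -0.003,"ty": 0,"tz": 0,"rx": 0,"ry": 0,"rz": 0,"jaw": 0.3},
    {"tx": -0.0036,"ty": 0.0034,"tz": 0,"rx": 0,"ry": 0,"rz": -0.065,"jaw": 0.3},
    {"tx": -0.004,"ty": 0.006,"tz": 0,"rx": 0,"ry": 0,"rz": -0.113,"jaw": 0.3},
    {"tx": -0.004,"ty": 0.0069,"tz": 0,"rx": 0,"ry": 0,"rz": -0.13,"jaw": 0.3},
    {"tx": -0.0044,"ty": 0.006,"tz": 0,"rx": 0,"ry": 0,"rz": -0.113,"jaw": 0.3},
    {"tx": -0.0051,"ty": 0.0035,"tz": 0,"rx": 0,"ry": 0,"rz": -0.065,"jaw": 0.3},
    {"tx": -0.006,"ty": 0,"tz": 0,"rx": 0,"ry": 0,"rz": 0,"jaw": 0.3},
  ],
)

```text
time: 6.22
position: [0.5575, 0.0291, 0.0881]
tool_rot: [3.136, 0.182, 0.004]
ft_force: [6.2, -0.1, -5.0]
grip_width: 0.48
```

```bash
python3 - <<'E'
from h import *
pr(); shk("pics/s3.png"); swing(.055,.008)
E
```

```text
t 6.22 p [0.5575 0.0291 0.0881] yaw 0.1157 tilt [ 0.0026 -0.0002] F [ 6.23 -0.05 -4.95] M [-0.18 -1.26  0.58] g 0.48 q [ 0.37  0.28 -0.54  1.83  0.16  1.08 -1.68]
cc 0.9809 dpx [0.02 0.04] rot 0.0
dworld mm [-0.   0.1]
{"tx": -0.0009, "ty": -0.0036, "tz": 0, "rx": 0, "ry": 0, "rz": 0.065, "jaw": 0.3}, {"tx": -0.0014, "ty": -0.0064, "tz": 0, "rx": 0, "ry": 0, "rz": 0.113, "jaw": 0.3}, {"tx": -0.0015, "ty": -0.0074, "tz": 0, "rx": 0, "ry": 0, "rz": 0.130, "jaw": 0.3}, {"tx": -0.0019, "ty": -0.0064, "tz": 0, "rx": 0, "ry": 0, "rz": 0.113, "jaw": 0.3}, {"tx": -0.0029, "ty": -0.0038, "tz": 0, "rx": 0, "ry": 0, "rz": 0.065, "jaw": 0.3}, {"tx": -0.0040, "ty": -0.0000, "tz": 0, "rx": 0, "ry": 0, "rz": 0.000, "jaw": 0.3}, {"tx": -0.0049, "ty": 0.0039, "tz": 0, "rx": 0, "ry": 0, "rz": -0.065, "jaw": 0.3}, {"tx": -0.0053, "ty": 0.0068, "tz": 0, "rx": 0, "ry": 0, "rz": -0.113, "jaw": 0.3}, {"tx": -0.0055, "ty": 0.0079, "tz": 0, "rx": 0, "ry": 0, "rz": -0.130, "jaw": 0.3}, {"tx": -0.0059, "ty": 0.0069, "tz": 0, "rx": 0, "ry": 0, "rz": -0.113, "jaw": 0.3}, {"tx": -0.0069, "ty": 0.0040, "tz": 0, "rx": 0, "ry": 0, "rz": -0.065, "jaw": 0.3}, {"tx": -0.0080, "ty": 0.0000, "tz": 0, "rx": 0, "ry": 0, "rz": -0.000, "jaw": 0.3},
```

Call:
carry_out(
  commands=[
    {"tx": -0.0009,"ty": -0.0036,"tz": 0,"rx": 0,"ry": 0,"rz": 0.065,"jaw": 0.3},
    {"tx": -0.0014,"ty": -0.0064,"tz": 0,"rx": 0,"ry": 0,"rz": 0.113,"jaw": 0.3},
    {"tx": -0.0015,"ty": -0.0074,"tz": 0,"rx": 0,"ry": 0,"rz": 0.13,"jaw": 0.3},
    {"tx": -0.0019,"ty": -0.0064,"tz": 0,"rx": 0,"ry": 0,"rz": 0.113,"jaw": 0.3},
    {"tx": -0.0029,"ty": -0.0038,"tz": 0,"rx": 0,"ry": 0,"rz": 0.065,"jaw": 0.3},
    {"tx": -0.004,"ty": 0,"tz": 0,"rx": 0,"ry": 0,"rz": 0,"jaw": 0.3},
    {"tx": -0.0049,"ty": 0.0039,"tz": 0,"rx": 0,"ry": 0,"rz": -0.065,"jaw": 0.3},
    {"tx": -0.0053,"ty": 0.0068,"tz": 0,"rx": 0,"ry": 0,"rz": -0.113,"jaw": 0.3},
    {"tx": -0.0055,"ty": 0.0079,"tz": 0,"rx": 0,"ry": 0,"rz": -0.13,"jaw": 0.3},
    {"tx": -0.0059,"ty": 0.0069,"tz": 0,"rx": 0,"ry": 0,"rz": -0.113,"jaw": 0.3},
    {"tx": -0.0069,"ty": 0.004,"tz": 0,"rx": 0,"ry": 0,"rz": -0.065,"jaw": 0.3},
    {"tx": -0.008,"ty": 0,"tz": 0,"rx": 0,"ry": 0,"rz": 0,"jaw": 0.3},
  ],
)

```text
time: 7.78
position: [0.5496, 0.0281, 0.088]
tool_rot: [3.136, 0.18, 0.004]
ft_force: [6.8, 0.8, -6.0]
grip_width: 0.478
```

```bash
python3 - <<'E'
from h import *
pr(); shk("pics/s4.png"); swing(.063,.009,A=.12)
E
```

```text
t 7.78 p [0.5496 0.0281 0.088 ] yaw 0.1145 tilt [ 0.0027 -0.0002] F [ 6.81  0.84 -5.99] M [ 0.13 -1.43  0.4 ] g 0.478 q [ 0.38  0.26 -0.54  1.85  0.15  1.07 -1.68]
cc 0.9833 dpx [0.07 0.09] rot 0.0011
dworld mm [-0.1  0.3]
{"tx": -0.0010, "ty": -0.0038, "tz": 0, "rx": 0, "ry": 0, "rz": 0.060, "jaw": 0.3}, {"tx": -0.0016, "ty": -0.0067, "tz": 0, "rx": 0, "ry": 0, "rz": 0.104, "jaw": 0.3}, {"tx": -0.0018, "ty": -0.0078, "tz": 0, "rx": 0, "ry": 0, "rz": 0.120, "jaw": 0.3}, {"tx": -0.0022, "ty": -0.0068, "tz": 0, "rx": 0, "ry": 0, "rz": 0.104, "jaw": 0.3}, {"tx": -0.0033, "ty": -0.0040, "tz": 0, "rx": 0, "ry": 0, "rz": 0.060, "jaw": 0.3}, {"tx": -0.0045, "ty": -0.0000, "tz": 0, "rx": 0, "ry": 0, "rz": 0.000, "jaw": 0.3}, {"tx": -0.0055, "ty": 0.0041, "tz": 0, "rx": 0, "ry": 0, "rz": -0.060, "jaw": 0.3}, {"tx": -0.0061, "ty": 0.0072, "tz": 0, "rx": 0, "ry": 0, "rz": -0.104, "jaw": 0.3}, {"tx": -0.0062, "ty": 0.0083, "tz": 0, "rx": 0, "ry": 0, "rz": -0.120, "jaw": 0.3}, {"tx": -0.0067, "ty": 0.0073, "tz": 0, "rx": 0, "ry": 0, "rz": -0.104, "jaw": 0.3}, {"tx": -0.0077, "ty": 0.0042, "tz": 0, "rx": 0, "ry": 0, "rz": -0.060, "jaw": 0.3}, {"tx": -0.0090, "ty": 0.0000, "tz": 0, "rx": 0, "ry": 0, "rz": -0.000, "jaw": 0.3},
```

Call:
carry_out(
  commands=[
    {"tx": -0.001,"ty": -0.0038,"tz": 0,"rx": 0,"ry": 0,"rz": 0.06,"jaw": 0.3},
    {"tx": -0.0016,"ty": -0.0067,"tz": 0,"rx": 0,"ry": 0,"rz": 0.104,"jaw": 0.3},
    {"tx": -0.0018,"ty": -0.0078,"tz": 0,"rx": 0,"ry": 0,"rz": 0.12,"jaw": 0.3},
    {"tx": -0.0022,"ty": -0.0068,"tz": 0,"rx": 0,"ry": 0,"rz": 0.104,"jaw": 0.3},
    {"tx": -0.0033,"ty": -0.004,"tz": 0,"rx": 0,"ry": 0,"rz": 0.06,"jaw": 0.3},
    {"tx": -0.0045,"ty": 0,"tz": 0,"rx": 0,"ry": 0,"rz": 0,"jaw": 0.3},
    {"tx": -0.0055,"ty": 0.0041,"tz": 0,"rx": 0,"ry": 0,"rz": -0.06,"jaw": 0.3},
    {"tx": -0.0061,"ty": 0.0072,"tz": 0,"rx": 0,"ry": 0,"rz": -0.104,"jaw": 0.3},
    {"tx": -0.0062,"ty": 0.0083,"tz": 0,"rx": 0,"ry": 0,"rz": -0.12,"jaw": 0.3},
    {"tx": -0.0067,"ty": 0.0073,"tz": 0,"rx": 0,"ry": 0,"rz": -0.104,"jaw": 0.3},
    {"tx": -0.0077,"ty": 0.0042,"tz": 0,"rx": 0,"ry": 0,"rz": -0.06,"jaw": 0.3},
    {"tx": -0.009,"ty": 0,"tz": 0,"rx": 0,"ry": 0,"rz": 0,"jaw": 0.3},
  ],
)

```text
time: 9.32
position: [0.5408, 0.0271, 0.0881]
tool_rot: [3.136, 0.179, 0.005]
ft_force: [7.5, 2.3, -7.0]
grip_width: 0.478
```

```bash
python3 - <<'E'
from h import *
pr(); shk("pics/s5.png"); swing(.072,.010,A=.12)
E
```

```text
t 9.32 p [0.5408 0.0271 0.0881] yaw 0.1137 tilt [0.003  0.0002] F [ 7.54  2.33 -7.05] M [ 0.23 -1.61  0.26] g 0.478 q [ 0.39  0.24 -0.54  1.87  0.14  1.07 -1.67]
cc 0.984 dpx [0.13 0.12] rot 0.0034
dworld mm [-0.2  0.4]
{"tx": -0.0011, "ty": -0.0044, "tz": 0, "rx": 0, "ry": 0, "rz": 0.060, "jaw": 0.3}, {"tx": -0.0018, "ty": -0.0077, "tz": 0, "rx": 0, "ry": 0, "rz": 0.104, "jaw": 0.3}, {"tx": -0.0020, "ty": -0.0089, "tz": 0, "rx": 0, "ry": 0, "rz": 0.120, "jaw": 0.3}, {"tx": -0.0024, "ty": -0.0078, "tz": 0, "rx": 0, "ry": 0, "rz": 0.104, "jaw": 0.3}, {"tx": -0.0036, "ty": -0.0045, "tz": 0, "rx": 0, "ry": 0, "rz": 0.060, "jaw": 0.3}, {"tx": -0.0050, "ty": -0.0000, "tz": 0, "rx": 0, "ry": 0, "rz": 0.000, "jaw": 0.3}, {"tx": -0.0061, "ty": 0.0047, "tz": 0, "rx": 0, "ry": 0, "rz": -0.060, "jaw": 0.3}, {"tx": -0.0067, "ty": 0.0082, "tz": 0, "rx": 0, "ry": 0, "rz": -0.104, "jaw": 0.3}, {"tx": -0.0069, "ty": 0.0095, "tz": 0, "rx": 0, "ry": 0, "rz": -0.120, "jaw": 0.3}, {"tx": -0.0074, "ty": 0.0083, "tz": 0, "rx": 0, "ry": 0, "rz": -0.104, "jaw": 0.3}, {"tx": -0.0086, "ty": 0.0048, "tz": 0, "rx": 0, "ry": 0, "rz": -0.060, "jaw": 0.3}, {"tx": -0.0100, "ty": 0.0000, "tz": 0, "rx": 0, "ry": 0, "rz": -0.000, "jaw": 0.3},
```

Call:
carry_out(
  commands=[
    {"tx": -0.0011,"ty": -0.0044,"tz": 0,"rx": 0,"ry": 0,"rz": 0.06,"jaw": 0.3},
    {"tx": -0.0018,"ty": -0.0077,"tz": 0,"rx": 0,"ry": 0,"rz": 0.104,"jaw": 0.3},
    {"tx": -0.002,"ty": -0.0089,"tz": 0,"rx": 0,"ry": 0,"rz": 0.12,"jaw": 0.3},
    {"tx": -0.0024,"ty": -0.0078,"tz": 0,"rx": 0,"ry": 0,"rz": 0.104,"jaw": 0.3},
    {"tx": -0.0036,"ty": -0.0045,"tz": 0,"rx": 0,"ry": 0,"rz": 0.06,"jaw": 0.3},
    {"tx": -0.005,"ty": 0,"tz": 0,"rx": 0,"ry": 0,"rz": 0,"jaw": 0.3},
    {"tx": -0.0061,"ty": 0.0047,"tz": 0,"rx": 0,"ry": 0,"rz": -0.06,"jaw": 0.3},
    {"tx": -0.0067,"ty": 0.0082,"tz": 0,"rx": 0,"ry": 0,"rz": -0.104,"jaw": 0.3},
    {"tx": -0.0069,"ty": 0.0095,"tz": 0,"rx": 0,"ry": 0,"rz": -0.12,"jaw": 0.3},
    {"tx": -0.0074,"ty": 0.0083,"tz": 0,"rx": 0,"ry": 0,"rz": -0.104,"jaw": 0.3},
    {"tx": -0.0086,"ty": 0.0048,"tz": 0,"rx": 0,"ry": 0,"rz": -0.06,"jaw": 0.3},
    {"tx": -0.01,"ty": 0,"tz": 0,"rx": 0,"ry": 0,"rz": 0,"jaw": 0.3},
  ],
)

```text
time: 10.88
position: [0.5293, 0.0257, 0.088]
tool_rot: [3.136, 0.177, -0.001]
ft_force: [0.5, 0.2, -0.5]
grip_width: 0.479
```

```bash
python3 - <<'E'
from h import *
pr(); shk("pics/s6.png"); 
W=camera_info("wrist"); im=get_image("wrist")[:,:,::-1]; cv2.imwrite("pics/w6.png",im); 
E
```

```text
t 10.88 p [0.5293 0.0257 0.088 ] yaw 0.1127 tilt [-0.0005 -0.0004] F [ 0.45  0.21 -0.51] M [-0.07 -0.13  0.  ] g 0.479 q [ 0.4   0.22 -0.55  1.89  0.13  1.07 -1.66]
cc 0.9865 dpx [0.17 0.14] rot 0.0047
dworld mm [-0.2  0.5]
```

View pics/w6.png

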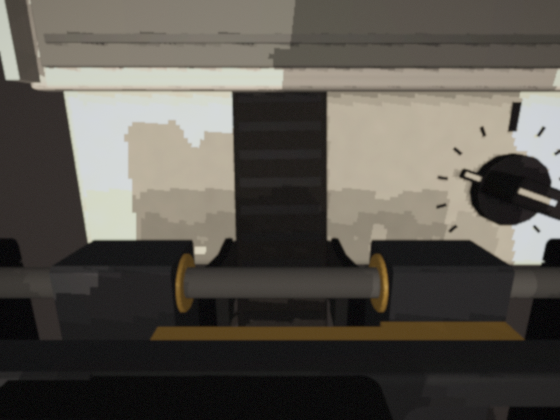

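The force dropped to zero and the platform has dropped, so the wedge is loose. The shaker moved about 0.5 mm. I'll pull straight out.

Call:
carry_out(
  commands=[
    {"tx": -0.006,"ty": 0,"tz": -0.0005,"rx": 0,"ry": 0,"rz": 0,"jaw": 0.3},
    {"tx": -0.014,"ty": 0,"tz": -0.001,"rx": 0,"ry": 0,"rz": 0,"jaw": 0.3},
    {"tx": -0.024,"ty": 0,"tz": -0.001,"rx": 0,"ry": 0,"rz": 0,"jaw": 0.3},
    {"tx": -0.034,"ty": 0,"tz": -0.001,"rx": 0,"ry": 0,"rz": 0,"jaw": 0.3},
    {"tx": -0.044,"ty": 0,"tz": -0.001,"rx": 0,"ry": 0,"rz": 0,"jaw": 0.3},
    {"tx": -0.05,"ty": 0,"tz": -0.001,"rx": 0,"ry": 0,"rz": 0,"jaw": 0.3},
    {"tx": -0.052,"ty": 0,"tz": -0.001,"rx": 0,"ry": 0,"rz": 0,"jaw": 0.3},
    {"tx": -0.052,"ty": 0,"tz": -0.001,"rx": 0,"ry": 0,"rz": 0,"jaw": 0.3},
    {"tx": -0.052,"ty": 0,"tz": -0.001,"rx": 0,"ry": 0,"rz": 0,"jaw": 0.3},
  ],
)

```text
time: 12.1
position: [0.4783, 0.0196, 0.0891]
tool_rot: [-3.136, -0.182, -0.0]
ft_force: [0.5, -0.4, -2.4]
grip_width: 0.478
```

```bash
python3 - <<'E'
from h import *
pr(); shk("pics/s7.png"); 
W=camera_info("wrist"); im=get_image("wrist")[:,:,::-1]; cv2.imwrite("pics/w7.png",im); 
print(rel([.43,-.358,.21],.085)); print(rel([.485,.02,.21],.11))
E
```

```text
t 12.1 p [0.4783 0.0196 0.0891] yaw 0.1159 tilt [0.0003 0.0001] F [ 0.47 -0.36 -2.37] M [0.03 0.1  0.02] g 0.478 q [ 0.44  0.1  -0.55  2.01  0.06  1.05 -1.6 ]
cc 0.9944 dpx [0.19 0.14] rot 0.0052
dworld mm [-0.3  0.5]
(array([-0.0915,  0.3695, -0.1211]), array([-0.0002, -0.0001,  0.0309]))
(array([ 0.0068,  0.0004, -0.121 ]), array([-0.0002, -0.0001,  0.0059]))
```

View pics/w7.png

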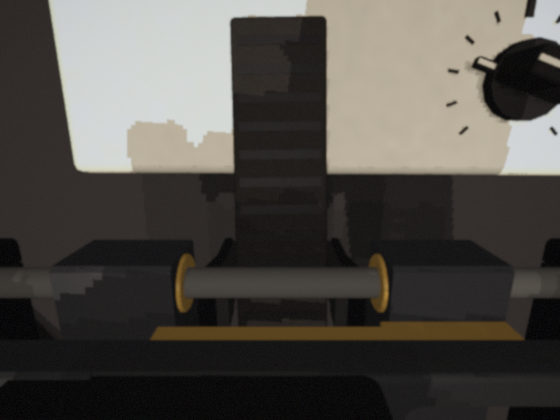

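View pics/s7.png

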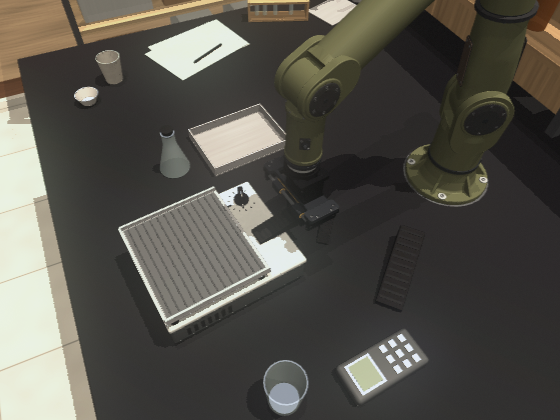

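The wedge is out, with the tip end clear at (280,18). I'll lift it and carry it over the tray.

Call:
carry_out(
  commands=[
    {"tx": 0,"ty": 0,"tz": -0.05,"rx": 0,"ry": 0,"rz": 0,"jaw": 0.3},
    {"tx": 0,"ty": 0,"tz": -0.1,"rx": 0,"ry": 0,"rz": 0,"jaw": 0.3},
    {"tx": -0.01,"ty": 0.05,"tz": -0.12,"rx": 0,"ry": 0,"rz": 0.01,"jaw": 0.3},
    {"tx": -0.025,"ty": 0.1,"tz": -0.12,"rx": 0,"ry": 0,"rz": 0.03,"jaw": 0.3},
    {"tx": -0.04,"ty": 0.155,"tz": -0.12,"rx": 0,"ry": 0,"rz": 0.03,"jaw": 0.3},
    {"tx": -0.055,"ty": 0.21,"tz": -0.12,"rx": 0,"ry": 0,"rz": 0.03,"jaw": 0.3},
    {"tx": -0.07,"ty": 0.265,"tz": -0.12,"rx": 0,"ry": 0,"rz": 0.03,"jaw": 0.3},
    {"tx": -0.08,"ty": 0.31,"tz": -0.12,"rx": 0,"ry": 0,"rz": 0.03,"jaw": 0.3},
    {"tx": -0.09,"ty": 0.35,"tz": -0.12,"rx": 0,"ry": 0,"rz": 0.03,"jaw": 0.3},
    {"tx": -0.09,"ty": 0.369,"tz": -0.12,"rx": 0,"ry": 0,"rz": 0.03,"jaw": 0.3},
    {"tx": -0.09,"ty": 0.369,"tz": -0.12,"rx": 0,"ry": 0,"rz": 0.03,"jaw": 0.3},
    {"tx": -0.09,"ty": 0.369,"tz": -0.12,"rx": 0,"ry": 0,"rz": 0.03,"jaw": 0.3},
  ],
)

```text
time: 13.7
position: [0.4323, -0.3551, 0.209]
tool_rot: [-3.137, -0.139, -0.0]
ft_force: [0.5, 0.1, -2.3]
grip_width: 0.477
```

```bash
python3 - <<'E'
from h import *
pr(); W=camera_info("wrist"); np.savez("w8.npz",**W); im=get_image("wrist")[:,:,::-1]; cv2.imwrite("pics/w8.png",im); pr()
im=get_image("scene")[:,:,::-1]; cv2.imwrite("pics/s8.png",im)
E
```

```text
t 13.7 p [ 0.4323 -0.3551  0.209 ] yaw 0.0888 tilt [0.0001 0.0013] F [ 0.46  0.11 -2.27] M [0.04 0.02 0.04] g 0.477 q [ 0.81  0.14 -0.18  1.69  0.03  1.31 -0.86]
t 13.75 p [ 0.4322 -0.3552  0.2091] yaw 0.089 tilt [0.0002 0.0009] F [-0.07  0.57 -1.36] M [ 0.01  0.1  -0.02] g 0.477 q [ 0.81  0.14 -0.18  1.69  0.03  1.31 -0.86]
```

View pics/w8.png

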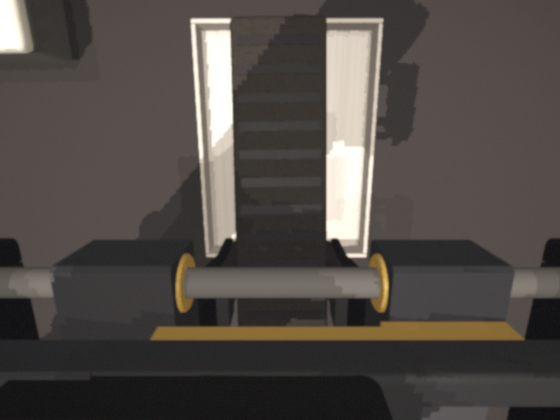

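View pics/s8.png

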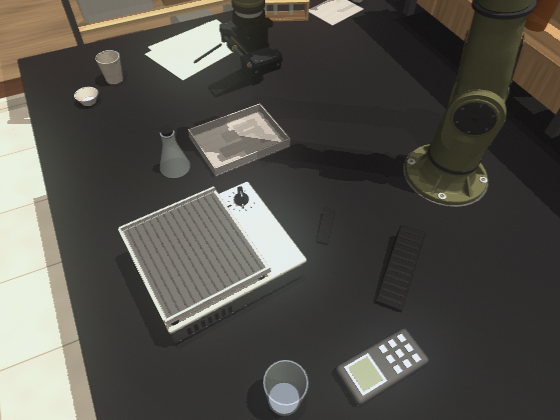

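```bash
python3 - <<'E'
from h import *
np.set_printoptions(precision=4,suppress=True)
W=dict(np.load("w8.npz"))
P=np.array([at_z(W,*p,.032) for p in [(193,22),(381,20),(367,257),(206,258)]]); print(P,P.mean(0))
print(np.linalg.norm(P[0]-P[1]),np.linalg.norm(P[0]-P[3]),np.arctan2(*(P[0]-P[3])[[1,0]]),np.arctan2(*(P[1]-P[2])[[1,0]]))
s=state();print(rel([.43,-.358,.010],.085))
S=camera_info("scene");print(proj(S,[[.4323,-.355,.209],[.4323,-.355,.0]]), proj(S,P))
E
```

```text
[[ 0.583  -0.2577  0.032 ]
 [ 0.6001 -0.4315  0.032 ]
 [ 0.3643 -0.4555  0.032 ]
 [ 0.3471 -0.2767  0.032 ]] [ 0.4736 -0.3553  0.032 ]
0.17469344973857526 0.23671039521728537 0.08037570255297977 0.10121722934686363
(array([-0.0024,  0.0025,  0.1992]), array([-0.0004, -0.0003,  0.0039]))
[[250.2575  78.0876]
 [252.2916 137.3712]] [[215.2501 167.1568]
 [188.6238 129.0142]
 [259.3603 102.6775]
 [290.0484 137.9422]]
```

Call:
carry_out(
  commands=[
    {"tx": -0.003,"ty": 0.003,"tz": 0.05,"rx": 0,"ry": 0,"rz": 0,"jaw": 0.3},
    {"tx": -0.003,"ty": 0.003,"tz": 0.1,"rx": 0,"ry": 0,"rz": 0,"jaw": 0.3},
    {"tx": -0.003,"ty": 0.003,"tz": 0.15,"rx": 0,"ry": 0,"rz": 0,"jaw": 0.3},
    {"tx": -0.003,"ty": 0.003,"tz": 0.18,"rx": 0,"ry": 0,"rz": 0,"jaw": 0.3},
    {"tx": -0.003,"ty": 0.003,"tz": 0.193,"rx": 0,"ry": 0,"rz": 0,"jaw": 0.3},
    {"tx": -0.003,"ty": 0.003,"tz": 0.198,"rx": 0,"ry": 0,"rz": 0,"jaw": 0.3},
    {"tx": -0.003,"ty": 0.003,"tz": 0.2,"rx": 0,"ry": 0,"rz": 0,"jaw": 0.3},
    {"tx": -0.003,"ty": 0.003,"tz": 0.2,"rx": 0,"ry": 0,"rz": 0,"jaw": 0.3},
    {"tx": -0.003,"ty": 0.003,"tz": 0.2,"rx": 0,"ry": 0,"rz": 0,"jaw": 0.3},
  ],
)

```text
time: 14.92
position: [0.429, -0.3612, 0.01]
tool_rot: [3.138, 0.134, 0.002]
ft_force: [0.3, 0.5, -1.1]
grip_width: 0.481
```

```bash
python3 - <<'E'
from h import *
pr(); im=get_image("scene")[:,:,::-1]; crop(im,150,60,180,130,4,"pics/s9.png")
E
```

```text
t 14.93 p [ 0.429  -0.3612  0.01  ] yaw 0.0856 tilt [ 0.0012 -0.0012] F [ 0.26  0.46 -1.06] M [0.01 0.02 0.04] g 0.481 q [ 0.8   0.34 -0.17  1.89  0.07  0.92 -0.89]
```

View pics/s9.png

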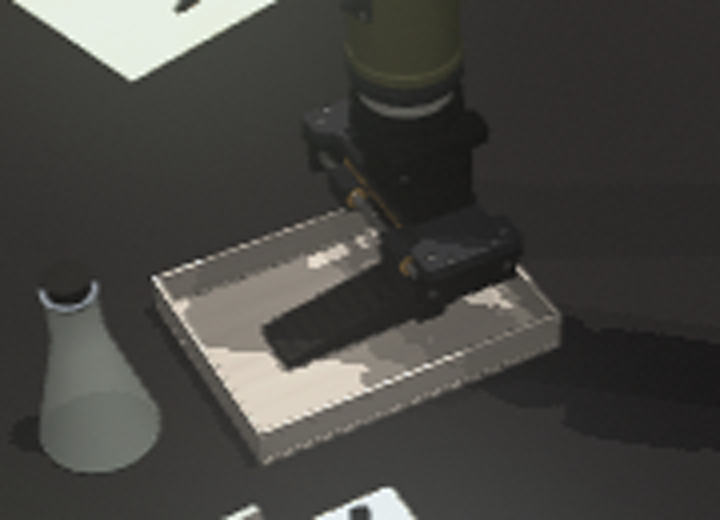

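The wedge hangs level just above the tray floor, inside all four walls. I'll lower 2 mm, release and lift.

Call:
carry_out(
  commands=[
    {"tx": 0,"ty": 0,"tz": 0.002,"rx": 0,"ry": 0,"rz": 0,"jaw": 0.3},
    {"tx": 0,"ty": 0,"tz": 0.002,"rx": 0,"ry": 0,"rz": 0,"jaw": 0.52},
    {"tx": 0,"ty": 0,"tz": 0.002,"rx": 0,"ry": 0,"rz": 0,"jaw": 0.7},
    {"tx": 0,"ty": 0,"tz": 0.002,"rx": 0,"ry": 0,"rz": 0,"jaw": 0.8},
    {"tx": 0,"ty": 0,"tz": 0.0,"rx": 0,"ry": 0,"rz": 0,"jaw": 0.8},
    {"tx": 0,"ty": 0,"tz": -0.02,"rx": 0,"ry": 0,"rz": 0,"jaw": 0.8},
    {"tx": 0,"ty": 0,"tz": -0.06,"rx": 0,"ry": 0,"rz": 0,"jaw": 0.8},
    {"tx": 0,"ty": 0,"tz": -0.12,"rx": 0,"ry": 0,"rz": 0,"jaw": 0.8},
    {"tx": 0,"ty": 0,"tz": -0.18,"rx": 0,"ry": 0,"rz": 0,"jaw": 0.8},
    {"tx": 0,"ty": 0,"tz": -0.2,"rx": 0,"ry": 0,"rz": 0,"jaw": 0.8},
  ],
)

```text
time: 16.23
position: [0.4303, -0.3619, 0.2142]
tool_rot: [3.133, 0.135, 0.009]
ft_force: [0.1, -0.6, -0.1]
grip_width: 0.801
```

```bash
python3 - <<'E'
from h import *
pr(); W=camera_info("wrist"); np.savez("w10.npz",**W); im=get_image("wrist")[:,:,::-1]; cv2.imwrite("pics/w10.png",im); pr()
shk("pics/s10.png"); im=cv2.imread("pics/s10.png"); crop(im,150,60,180,130,4,"pics/s10c.png")
E
```

```text
t 16.23 p [ 0.4303 -0.3619  0.2142] yaw 0.0858 tilt [ 0.006  -0.0051] F [ 0.07 -0.61 -0.13] M [ 0.03  0.05 -0.06] g 0.801 q [ 0.82  0.14 -0.18  1.69  0.03  1.31 -0.85]
t 16.27 p [ 0.4306 -0.3623  0.2152] yaw 0.0858 tilt [ 0.0069 -0.006 ] F [ 0.84 -0.27  1.37] M [ 0.01 -0.06 -0.01] g 0.801 q [ 0.82  0.14 -0.18  1.69  0.03  1.31 -0.85]
cc 0.9945 dpx [0.19 0.14] rot 0.0052
dworld mm [-0.3  0.5]
```

View pics/w10.png

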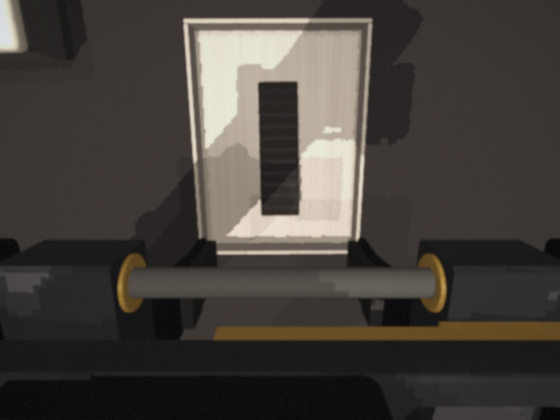

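View pics/s10c.png

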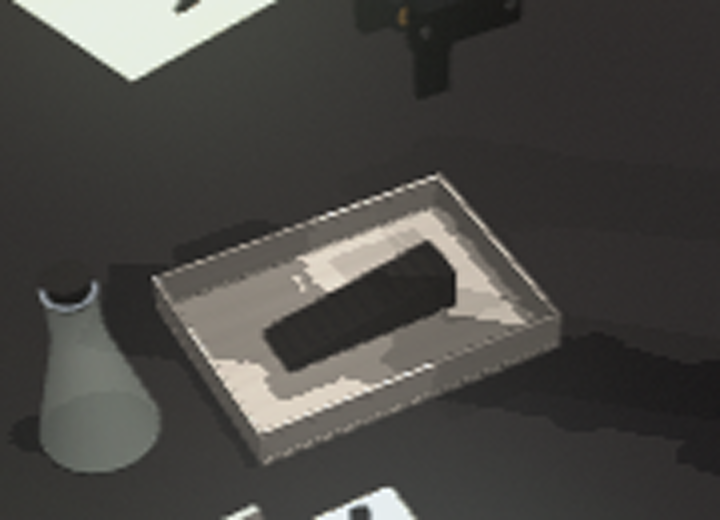

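The wedge is lying flat and is free in the tray. Next is the knob: I'll go above it with the jaws narrowed and look.

```bash
python3 - <<'E'
from h import *
pr();print(rel([.577,-.0805,.20],1.33))
E
```

```text
t 16.32 p [ 0.43   -0.3618  0.2126] yaw 0.0858 tilt [ 0.0049 -0.0043] F [ 0.23 -0.05 -0.02] M [-0.02  0.02  0.01] g 0.802 q [ 0.82  0.14 -0.18  1.69  0.03  1.31 -0.85]
(array([ 0.1705, -0.2677,  0.0121]), array([ 6.9000e-03, -1.0000e-03, -1.2442e+00]))
```

Call:
carry_out(
  commands=[
    {"tx": 0.05,"ty": -0.04,"tz": 0,"rx": 0,"ry": 0,"rz": -0.17,"jaw": 0.3},
    {"tx": 0.08,"ty": -0.08,"tz": 0,"rx": 0,"ry": 0,"rz": -0.34,"jaw": 0.3},
    {"tx": 0.1,"ty": -0.12,"tz": 0,"rx": 0,"ry": 0,"rz": -0.51,"jaw": 0.3},
    {"tx": 0.12,"ty": -0.16,"tz": 0,"rx": 0,"ry": 0,"rz": -0.68,"jaw": 0.3},
    {"tx": 0.14,"ty": -0.2,"tz": 0,"rx": 0,"ry": 0,"rz": -0.85,"jaw": 0.3},
    {"tx": 0.16,"ty": -0.235,"tz": 0,"rx": 0,"ry": 0,"rz": -1.02,"jaw": 0.3},
    {"tx": 0.17,"ty": -0.26,"tz": 0.01,"rx": 0,"ry": 0,"rz": -1.18,"jaw": 0.3},
    {"tx": 0.17,"ty": -0.268,"tz": 0.01,"rx": 0,"ry": 0,"rz": -1.244,"jaw": 0.3},
    {"tx": 0.17,"ty": -0.268,"tz": 0.01,"rx": 0,"ry": 0,"rz": -1.244,"jaw": 0.3},
    {"tx": 0.17,"ty": -0.268,"tz": 0.01,"rx": 0,"ry": 0,"rz": -1.244,"jaw": 0.3},
  ],
)

```text
time: 17.58
position: [0.5744, -0.08, 0.1982]
tool_rot: [-2.474, -1.935, 0.002]
ft_force: [0.1, -1.7, 0.3]
grip_width: 0.303
```

```bash
python3 - <<'E'
from h import *
pr(); W=camera_info("wrist"); np.savez("w11.npz",**W); im=get_image("wrist")[:,:,::-1]; cv2.imwrite("pics/w11.png",im); pr()
crop(im,200,140,160,110,5,"pics/w11c.png")
im=get_image("top")[:,:,::-1]; cv2.imwrite("pics/t11.png",im)
E
```

```text
t 17.57 p [ 0.5744 -0.08    0.1982] yaw 1.3277 tilt [-0.0012 -0.0003] F [ 0.06 -1.66  0.34] M [-0.04 -0.06 -0.  ] g 0.303 q [ 0.53  0.22 -0.5   1.65  0.11  1.3  -0.24]
t 17.62 p [ 0.5745 -0.0802  0.1985] yaw 1.3275 tilt [-0.0008 -0.0003] F [-0.49 -0.   -0.65] M [-0.05 -0.07 -0.04] g 0.301 q [ 0.53  0.22 -0.5   1.65  0.11  1.3  -0.24]
```

View pics/w11.png

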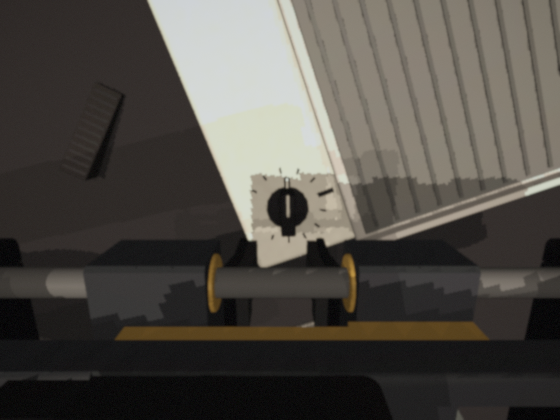

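View pics/w11c.png

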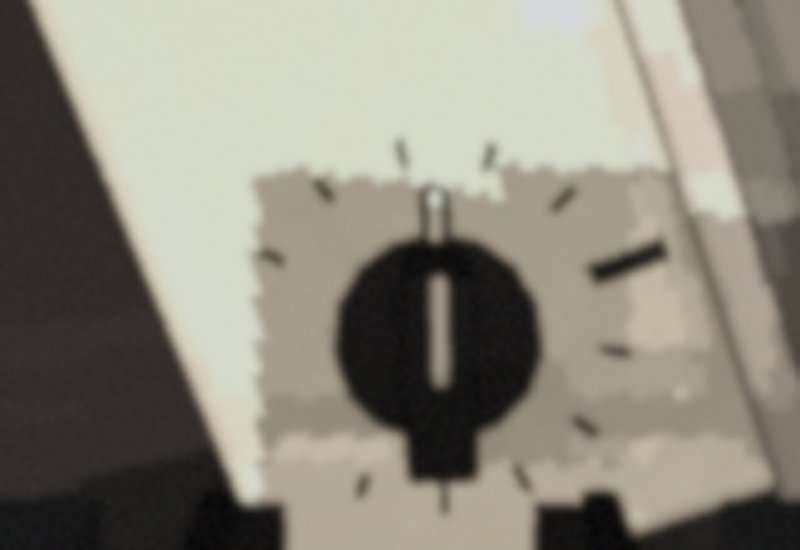

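```bash
python3 - <<'E'
from h import *
np.set_printoptions(precision=4,suppress=True)
W=dict(np.load("w11.npz")); c=lambda x,y:(200+x/5,140+y/5)
q=lambda x,y,z:at_z(W,*c(x,y),z)
sk=q(438,337,.095); m=q(630,262,.085); mi=q(592,275,.085); mo=q(665,247,.085)
l0=q(439,272,.119);l1=q(440,388,.119); pt=q(434,198,.09); be=q(443,478,.119)
ang=lambda v:np.arctan2(v[1],v[0])
print("skirt",sk,"mark",m,"line",l0,l1,"pt",pt,"barend",be)
print("mark yaw",ang(mo-mi),ang(m-sk),"dist",np.linalg.norm((m-sk)[:2]),"pointer yaw",ang(l0-l1),ang(pt-sk),ang(l0-be), ang(pt-(sk)))
s=state();print(rel([.577,-.0805,.0985],1.33)); pr()
p=q(620,0,.111);p2=q(760,440,.111);print("lip",p,p2,ang(p-p2)-np.pi/2)
E
```

```text
skirt [ 0.5784 -0.0794  0.095 ] mark [ 0.613 -0.077  0.085] line [ 0.582  -0.0634  0.119 ] [ 0.5779 -0.0811  0.119 ] pt [ 0.5832 -0.0573  0.09  ] barend [ 0.5749 -0.0954  0.119 ]
mark yaw 0.1351843562725616 0.06940813446664759 dist 0.03472224566319959 pointer yaw 1.341024700361031 1.3581520154315765 1.3515730611258878 1.3581520154315765
(array([0.0003, 0.0024, 0.1002]), array([-0.0004,  0.0004, -0.0024]))
t 17.68 p [ 0.5746 -0.0801  0.1987] yaw 1.3276 tilt [-0.0005 -0.0003] F [-0.71  0.14  0.27] M [ 0.07 -0.09 -0.02] g 0.302 q [ 0.53  0.22 -0.5   1.65  0.11  1.3  -0.24]
lip [ 0.6177 -0.0313  0.111 ] [ 0.6251 -0.1041  0.111 ] 0.10074850727040885
```

Call:
carry_out(
  commands=[
    {"tx": 0.0005,"ty": 0.0034,"tz": 0.04,"rx": 0,"ry": 0,"rz": -0.012,"jaw": 0.3},
    {"tx": 0.0005,"ty": 0.0034,"tz": 0.07,"rx": 0,"ry": 0,"rz": -0.012,"jaw": 0.3},
    {"tx": 0.0005,"ty": 0.0034,"tz": 0.09,"rx": 0,"ry": 0,"rz": -0.012,"jaw": 0.3},
    {"tx": 0.0005,"ty": 0.0034,"tz": 0.097,"rx": 0,"ry": 0,"rz": -0.012,"jaw": 0.3},
    {"tx": 0.0005,"ty": 0.0034,"tz": 0.1,"rx": 0,"ry": 0,"rz": -0.012,"jaw": 0.3},
    {"tx": 0.0005,"ty": 0.0034,"tz": 0.1,"rx": 0,"ry": 0,"rz": -0.012,"jaw": 0.3},
    {"tx": 0.0005,"ty": 0.0034,"tz": 0.1,"rx": 0,"ry": 0,"rz": -0.012,"jaw": 0.3},
  ],
)

```text
time: 18.55
position: [0.579, -0.0795, 0.1]
tool_rot: [2.46, 1.952, 0.001]
ft_force: [0.2, 1.3, 0.9]
grip_width: 0.306
```

```bash
python3 - <<'E'
from h import *
pr(); W=camera_info("wrist"); np.savez("w12.npz",**W); im=get_image("wrist")[:,:,::-1]; cv2.imwrite("pics/w12.png",im); pr()
print(proj(W,[[.578,-.08,.119],[.578,-.08,.095]]))
E
```

```text
t 18.55 p [ 0.579  -0.0795  0.1   ] yaw 1.3418 tilt [ 0.0016 -0.0005] F [0.16 1.33 0.93] M [ 0.   -0.07 -0.  ] g 0.306 q [ 0.51  0.31 -0.5   1.75  0.16  1.12 -0.26]
t 18.6 p [ 0.5789 -0.0795  0.0999] yaw 1.3418 tilt [ 0.0014 -0.0005] F [0.01 0.72 0.91] M [-0.01 -0.15 -0.06] g 0.302 q [ 0.51  0.31 -0.5   1.75  0.16  1.12 -0.26]
[[282.42397151 277.32557516]
 [282.23098718 257.09051912]]
```

View pics/w12.png

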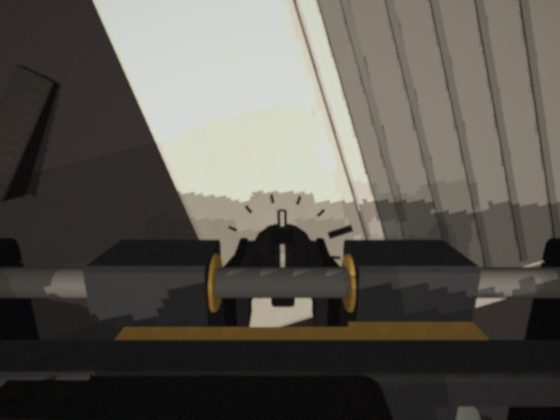

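The bar sits midway between the fingers, aligned with the pointer up the image at (282,215). I'll close on it.

Call:
carry_out(
  commands=[
    {"tx": 0,"ty": 0,"tz": 0.0015,"rx": 0,"ry": 0,"rz": 0,"jaw": 0.2},
    {"tx": 0,"ty": 0,"tz": 0.0015,"rx": 0,"ry": 0,"rz": 0,"jaw": 0.1},
    {"tx": 0,"ty": 0,"tz": 0.0015,"rx": 0,"ry": 0,"rz": 0,"jaw": 0.05},
    {"tx": 0,"ty": 0,"tz": 0.0015,"rx": 0,"ry": 0,"rz": 0,"jaw": 0.05},
    {"tx": 0,"ty": 0,"tz": 0.0015,"rx": 0,"ry": 0,"rz": 0,"jaw": 0.05},
  ],
  grip_force=20,
)

```text
time: 19.23
position: [0.5793, -0.0797, 0.0977]
tool_rot: [2.46, 1.952, 0.002]
ft_force: [5.6, -1.0, -3.3]
grip_width: 0.138
```

```bash
python3 - <<'E'
from h import *
pr()
E
```

```text
t 19.23 p [ 0.5793 -0.0797  0.0977] yaw 1.3417 tilt [ 0.0021 -0.0004] F [ 5.56 -0.98 -3.35] M [-0.23 -1.21  0.01] g 0.138 q [ 0.51  0.32 -0.49  1.75  0.17  1.11 -0.26]
```

Call:
carry_out(
  commands=[
    {"tx": 0,"ty": 0.001,"tz": 0,"rx": 0,"ry": 0,"rz": 0.1,"jaw": 0.05},
    {"tx": 0,"ty": 0.001,"tz": 0,"rx": 0,"ry": 0,"rz": 0.25,"jaw": 0.05},
    {"tx": 0,"ty": 0.001,"tz": 0,"rx": 0,"ry": 0,"rz": 0.4,"jaw": 0.05},
    {"tx": 0,"ty": 0.001,"tz": 0,"rx": 0,"ry": 0,"rz": 0.55,"jaw": 0.05},
    {"tx": 0,"ty": 0.001,"tz": 0,"rx": 0,"ry": 0,"rz": 0.7,"jaw": 0.05},
    {"tx": 0,"ty": 0.001,"tz": 0,"rx": 0,"ry": 0,"rz": 0.85,"jaw": 0.05},
    {"tx": 0,"ty": 0.001,"tz": 0,"rx": 0,"ry": 0,"rz": 1.0,"jaw": 0.05},
    {"tx": 0,"ty": 0.001,"tz": 0,"rx": 0,"ry": 0,"rz": 1.12,"jaw": 0.05},
    {"tx": 0,"ty": 0.001,"tz": 0,"rx": 0,"ry": 0,"rz": 1.2,"jaw": 0.05},
    {"tx": 0,"ty": 0.001,"tz": 0,"rx": 0,"ry": 0,"rz": 1.24,"jaw": 0.05},
    {"tx": 0,"ty": 0.001,"tz": 0,"rx": 0,"ry": 0,"rz": 1.24,"jaw": 0.05},
    {"tx": 0,"ty": 0.001,"tz": 0,"rx": 0,"ry": 0,"rz": 1.24,"jaw": 0.05},
  ],
)

```text
time: 20.72
position: [0.5809, -0.0815, 0.098]
tool_rot: [3.135, 0.158, 0.006]
ft_force: [6.7, -3.9, -2.5]
grip_width: 0.134
```

```bash
python3 - <<'E'
from h import *
pr(); W=camera_info("wrist"); np.savez("w13.npz",**W); im=get_image("wrist")[:,:,::-1].copy(); cv2.imwrite("pics/w13.png",im); pr(); shk("pics/s13.png")
crop(im,220,150,130,150,5,"pics/w13c.png")
E
```

```text
t 20.73 p [ 0.5809 -0.0815  0.098 ] yaw 0.1006 tilt [ 0.0037 -0.0021] F [ 6.71 -3.91 -2.47] M [-0.71 -1.35 -0.02] g 0.134 q [ 0.37  0.29 -0.32  1.76  0.1   1.1  -1.46]
t 20.77 p [ 0.5809 -0.0815  0.098 ] yaw 0.1005 tilt [ 0.0036 -0.0021] F [ 6.92 -3.08 -3.09] M [-0.75 -1.39 -0.06] g 0.136 q [ 0.37  0.29 -0.32  1.76  0.1   1.1  -1.46]
cc 0.9799 dpx [0.18 0.14] rot 0.005
dworld mm [-0.2  0.5]
```

View pics/w13.png

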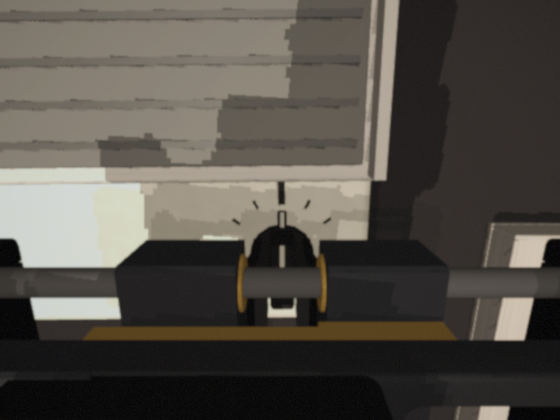

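```bash
python3 - <<'E'
from h import *
im=cv2.imread("pics/w13.png"); crop(im,210,130,150,110,5,"pics/w13d.png")
E
```

```text
(no output)
```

View pics/w13d.png

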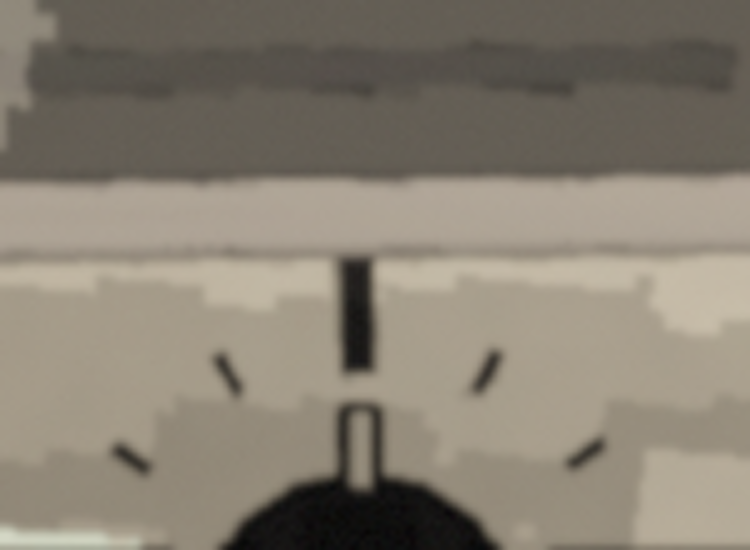

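The pointer is in line with the long mark, both at crop x ≈ 360. I'll relax the side force and lift straight.

Call:
carry_out(
  commands=[
    {"tx": 0.001,"ty": 0.0008,"tz": 0,"rx": 0,"ry": 0,"rz": 0,"jaw": 0.05},
    {"tx": 0.0015,"ty": 0.001,"tz": -0.001,"rx": 0,"ry": 0,"rz": 0,"jaw": 0.05},
    {"tx": 0.0015,"ty": 0.001,"tz": -0.003,"rx": 0,"ry": 0,"rz": 0,"jaw": 0.05},
    {"tx": 0.0015,"ty": 0.001,"tz": -0.005,"rx": 0,"ry": 0,"rz": 0,"jaw": 0.05},
    {"tx": 0.0015,"ty": 0.001,"tz": -0.007,"rx": 0,"ry": 0,"rz": 0,"jaw": 0.05},
    {"tx": 0.0015,"ty": 0.001,"tz": -0.0085,"rx": 0,"ry": 0,"rz": 0,"jaw": 0.05},
    {"tx": 0.0015,"ty": 0.001,"tz": -0.0095,"rx": 0,"ry": 0,"rz": 0,"jaw": 0.05},
    {"tx": 0.0015,"ty": 0.001,"tz": -0.0095,"rx": 0,"ry": 0,"rz": 0,"jaw": 0.05},
    {"tx": 0.0015,"ty": 0.001,"tz": -0.0095,"rx": 0,"ry": 0,"rz": 0,"jaw": 0.05},
  ],
)

```text
time: 21.95
position: [0.5804, -0.0811, 0.1056]
tool_rot: [3.137, 0.159, -0.002]
ft_force: [5.1, -2.6, -8.0]
grip_width: 0.135
```

```bash
python3 - <<'E'
from h import *
pr(); im=get_image("scene")[:,:,::-1].copy(); crop(im,180,170,140,110,5,"pics/s14.png"); pr()
E
```

```text
t 21.95 p [ 0.5804 -0.0811  0.1056] yaw 0.1014 tilt [-0.0011 -0.0005] F [ 5.13 -2.57 -7.99] M [-0.62 -1.31 -0.01] g 0.135 q [ 0.37  0.29 -0.32  1.75  0.1   1.12 -1.45]
t 22.0 p [ 0.5804 -0.0811  0.1056] yaw 0.1014 tilt [-0.001  -0.0005] F [ 5.62 -2.37 -7.79] M [-0.62 -1.32 -0.05] g 0.134 q [ 0.37  0.29 -0.32  1.75  0.1   1.12 -1.45]
```

View pics/s14.png

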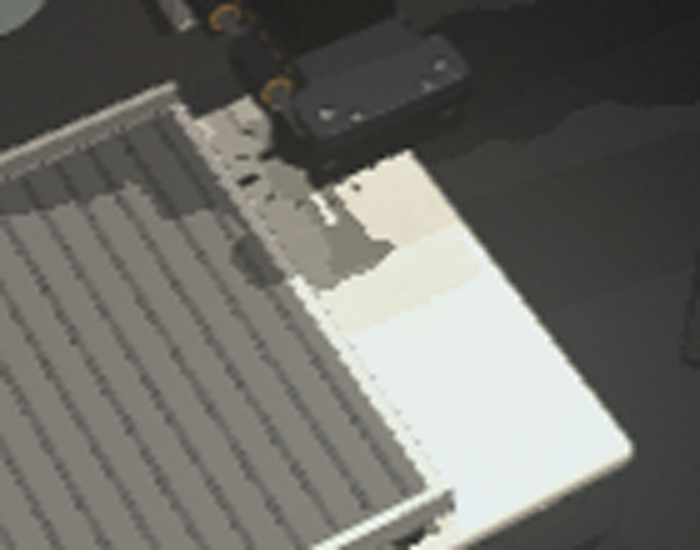

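Call:
carry_out(
  commands=[
    {"tx": 0,"ty": 0,"tz": -0.001,"rx": 0,"ry": 0,"rz": 0,"jaw": 0.05},
    {"tx": 0,"ty": 0,"tz": -0.0015,"rx": 0,"ry": 0,"rz": 0,"jaw": 0.05},
    {"tx": 0,"ty": 0,"tz": -0.0015,"rx": 0,"ry": 0,"rz": 0,"jaw": 0.05},
  ],
)

```text
time: 22.38
position: [0.5785, -0.0794, 0.106]
tool_rot: [-3.135, -0.161, 0.009]
ft_force: [1.9, 0.3, -15.7]
grip_width: 0.142
```

```bash
python3 - <<'E'
from h import *
pr(); W=camera_info("wrist"); np.savez("w14.npz",**W); im=get_image("wrist")[:,:,::-1].copy(); crop(im,210,130,150,180,4,"pics/w14.png")
E
```

```text
t 22.38 p [ 0.5785 -0.0794  0.106 ] yaw 0.1024 tilt [-0.0057  0.0017] F [  1.93   0.28 -15.66] M [ 0.05 -0.59 -0.07] g 0.142 q [ 0.37  0.29 -0.32  1.75  0.1   1.13 -1.45]
```

View pics/w14.png

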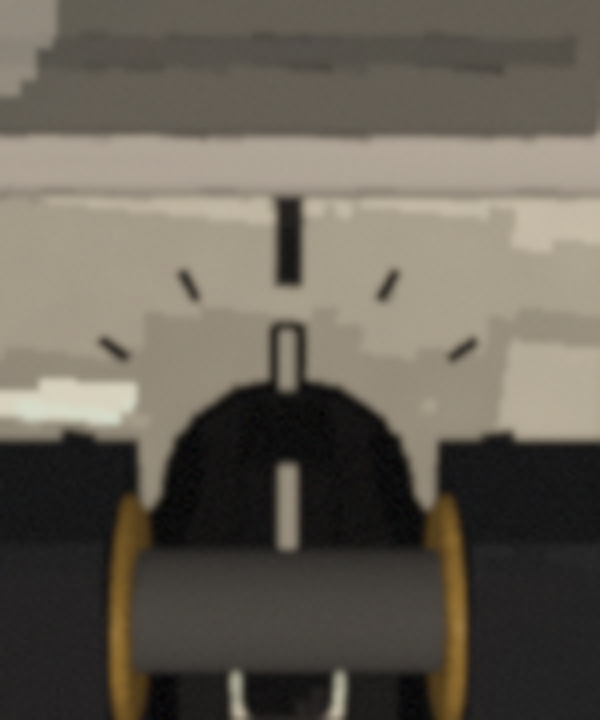

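At 15.7 N the tool rises no further, after 8 mm of lift, so the knob is at its stop. The pointer is still on the mark. I'll ease off, release and lift away.

Call:
carry_out(
  commands=[
    {"tx": 0,"ty": 0,"tz": 0.0015,"rx": 0,"ry": 0,"rz": 0,"jaw": 0.05},
    {"tx": 0,"ty": 0,"tz": 0.002,"rx": 0,"ry": 0,"rz": 0,"jaw": 0.3},
    {"tx": 0,"ty": 0,"tz": 0.002,"rx": 0,"ry": 0,"rz": 0,"jaw": 0.35},
    {"tx": 0,"ty": 0,"tz": 0.002,"rx": 0,"ry": 0,"rz": 0,"jaw": 0.35},
    {"tx": 0,"ty": 0,"tz": -0.005,"rx": 0,"ry": 0,"rz": 0,"jaw": 0.35},
    {"tx": 0,"ty": 0,"tz": -0.03,"rx": 0,"ry": 0,"rz": 0,"jaw": 0.35},
    {"tx": 0,"ty": 0,"tz": -0.08,"rx": 0,"ry": 0,"rz": 0,"jaw": 0.35},
    {"tx": -0.02,"ty": 0,"tz": -0.12,"rx": 0,"ry": 0,"rz": 0,"jaw": 0.35},
    {"tx": -0.05,"ty": 0,"tz": -0.15,"rx": 0,"ry": 0,"rz": 0,"jaw": 0.35},
    {"tx": -0.05,"ty": 0,"tz": -0.15,"rx": 0,"ry": 0,"rz": 0,"jaw": 0.35},
  ],
)

```text
time: 23.68
position: [0.5317, -0.0863, 0.2627]
tool_rot: [3.135, 0.158, 0.01]
ft_force: [0.2, -0.5, 0.0]
grip_width: 0.35
```

```bash
python3 - <<'E'
from h import *
pr(); W=camera_info("wrist"); np.savez("w15.npz",**W); im=get_image("wrist")[:,:,::-1].copy(); cv2.imwrite("pics/w15.png",im); crop(im,240,90,100,120,6,"pics/w15c.png")
shk("pics/s15.png"); 
E
```

```text
t 23.68 p [ 0.5317 -0.0863  0.2627] yaw 0.1006 tilt [ 0.0066 -0.0025] F [ 0.15 -0.48  0.04] M [ 0.12 -0.02  0.01] g 0.35 q [ 0.41  0.08 -0.32  1.66  0.03  1.4  -1.38]
cc 0.9888 dpx [ 0.85 -0.12] rot 0.0144
dworld mm [-1.7  0.5]
```

View pics/w15.png

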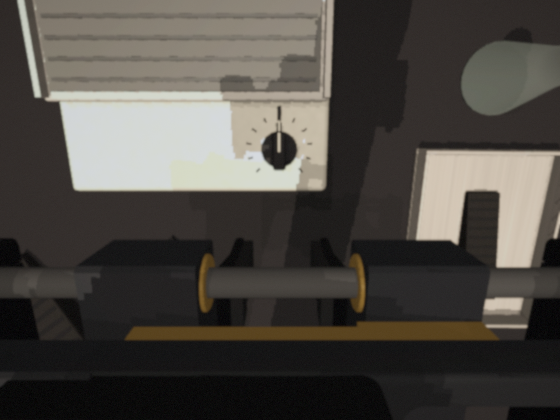

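View pics/s15.png

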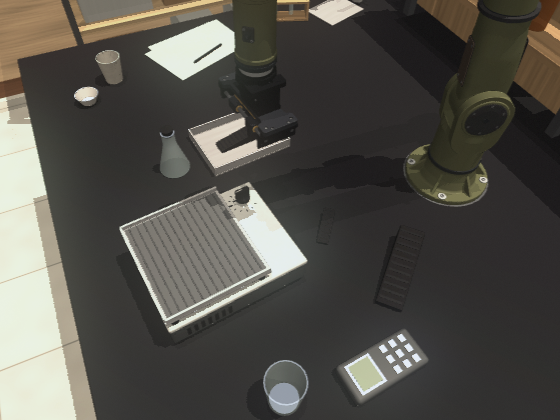

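View pics/w15c.png

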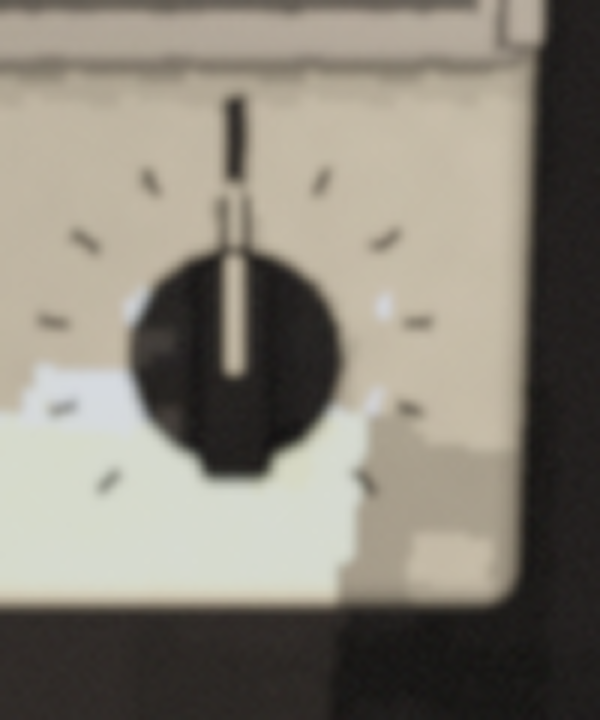

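The pointer is on the mark and the wedge is in the tray. Before handing in, I'll check the knob height by triangulating the white line on the bar.

```bash
python3 - <<'E'
from h import *
im=cv2.imread("pics/s15.png"); crop(im,215,175,60,45,12,"pics/s15c.png")
t=get_image("top")[:,:,::-1].copy(); cv2.imwrite("pics/t15.png",t); crop(t,285,155,70,55,10,"pics/t15c.png"); pr()
E
```

```text
t 23.82 p [ 0.5312 -0.0854  0.2581] yaw 0.102 tilt [-0.0002  0.    ] F [0.09 0.91 0.9 ] M [ 0.03 -0.03 -0.03] g 0.346 q [ 0.41  0.08 -0.32  1.67  0.03  1.4  -1.38]
```

View pics/s15c.png

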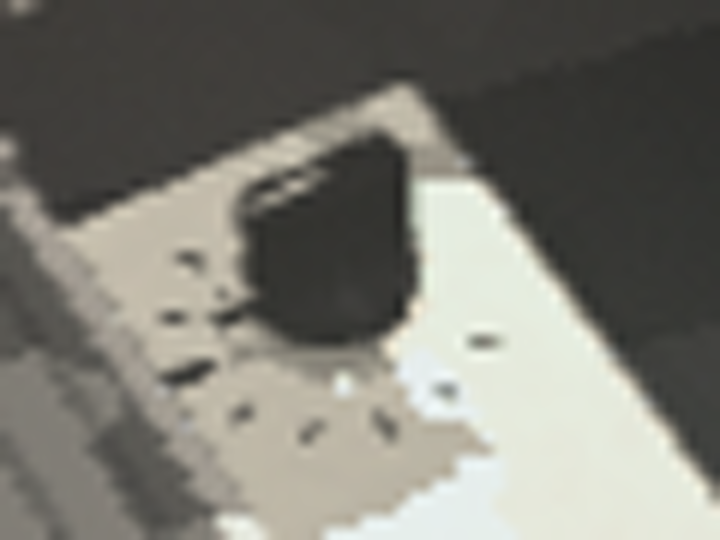

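View pics/t15c.png

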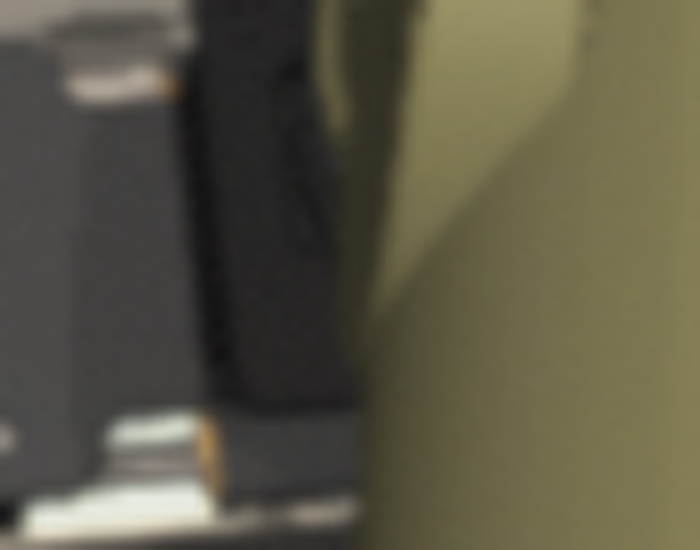

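```bash
python3 - <<'E'
from h import *
np.set_printoptions(precision=4,suppress=True)
W=dict(np.load("w15.npz"));S=camera_info("scene")
tri=lambda a,b:(lambda X:(X[:3]/X[3]).ravel())(cv2.triangulatePoints(W["intrinsics"]@np.c_[W["R"],W["t"]],S["intrinsics"]@np.c_[S["R"],S["t"]],np.array(a,float).reshape(2,1),np.array(b,float).reshape(2,1)))
w=lambda x,y:(240+x/6,90+y/6); s=lambda x,y:(215+x/12,175+y/12)
print("axis end",tri(w(235,375),s(328,172)),"ptr end",tri(w(232,255),s(253,203)))
print("mark (should be .085)",tri(w(235,140),s(188,376)), "bar back", tri(w(236,478),s(395,140)))
for z in (.085,.119,.127): print(z,proj(S,[.578,-.08,z]))
E
```

```text
axis end [ 0.5739 -0.079   0.1258] ptr end [ 0.5909 -0.0766  0.1273]
mark (should be .085) [ 0.6082 -0.075   0.084 ] bar back [ 0.5587 -0.0807  0.1263]
0.085 [[241.2136 200.5536]]
0.119 [[240.5691 191.4727]]
0.127 [[240.4127 189.2693]]
```

The bar top is at z ≈ 0.1265, against 0.119 when down, so the knob is out by about 7.5–8 mm. The arm is touching nothing, so I'm handing in.

```bash
python3 -c "
from h import *
pr(); print(ctrl.close_job())"
```

```text
t 23.82 p [ 0.5312 -0.0854  0.2581] yaw 0.102 tilt [-0.0002  0.    ] F [0.09 0.91 0.9 ] M [ 0.03 -0.03 -0.03] g 0.346 q [ 0.41  0.08 -0.32  1.67  0.03  1.4  -1.38]
the job is handed in; nothing more can be done
None
```

I handed the job in at about 23.8 s, with all four steps done as far as my checks can tell; no verdict was reported.

- **Wedge:** I gripped the middle-sized wedge by its heel and swung it about ±7° over five cycles, drawing it out 3.5 to 10 mm each time. It came loose after about 37 mm. I then pulled it straight out, 88 mm in all, and laid it in the tray. The pictures show it flat on its base, let go, and clear of the walls.
- **Platform:** It looked settled in the pictures once the force dropped away. I did not measure the lip's height.
- **Knob:** I turned it about 71° clockwise, and the wrist view showed the pointer in line with the long mark both before and after the lift. I then pulled it up until the tool rose no further at 15.7 N, after 8 mm. After release, triangulation put the bar's top at z ≈ 0.1265 m against 0.119 m when down, so it is about 7.5 mm out.
- **Shaker:** Image matching gave about 0.5 mm of movement after the wedge came out and about 1.7 mm at the end, against the 15 mm limit. The last figure fitted the picture slightly less well, and the earlier ones were steadier.
- **Checks that disagreed:** My first rough reading of the tray corners in the scene view was up to 4 cm off the other cameras. I used the top and wrist readings, which agreed to about 2 mm. The triangulated bar direction was about 0.03 rad from the shaker's heading, well inside the 0.12 rad allowed.
- **Meter, beaker and flask:** The arm stayed away from them, and they look unmoved.

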